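# Lay the biscuit jar in its chocked cradle

## Robot

A 6-joint arm with a two-finger parallel gripper is mounted at the origin on the work surface. World frame = base frame: x ahead of the robot, y to its left, z up, the work surface at z = 0. Lengths are in m, angles in rad, forces in N, time in s.
With the tool pointing down it reaches from about 0.425 to 0.95 m from the base axis. Payload 14.7 kg.
Tool frame: the origin (TCP) lies on the centre line of the jaws, within the pads' length; the fingertips stand r.tcp_to_tips ahead of it and the grasp point (between the pads) lies 11 mm behind it (r.tcp_to_tips is the distance from the TCP to the fingertips, in m); z points along the fingers, y is the direction in which the jaws open and shut (so a half turn about z gives the same grasp; the last joint's range is limited). The gripper opens to 85 mm and grips with 20 to 120 N. Pads are 22 mm wide; open, the fingers measure 114 mm over their backs; the gripper's body (76 mm by 85 mm) begins 54 mm behind the grasp point. The pads swing forward as they close: fully open they stand 13 mm farther back than shut.
Start: joints at [-0.047, 0.48, 1.596, -0, 1.065, -0.047], TCP at [0.65, 0, 0.239] pointing down, gripper open.
Joint ranges: [-2.75, 2.75], [-0.82, 2.05], [0.23, 2.67], [-1.56, 4.7], [0.09, 2.69], [-2.92, 2.92]. Speed limits (rad/s): [1.89, 1.89, 2.39, 3.01, 3.01, 3.01].

## Interface

Orientations are given as a 3x3 rotation matrix whose columns are the frame's x, y, z axes.
In Python, from workcell import r gives the robot as it stands. The module is installed in compiled form; this text tells all that it offers.
- The arm moves only by the tool play_rows, never from a script. Its argument "increments" is text: rows parted by semicolons, each of 7 numbers parted by spaces: the opening, from 0 (shut) to 1 (fully open), then the shift along the tool's x, y, z in cm, then the turn, a rotation vector about the tool's x, y, z in degrees. In form: jaw dx dy dz wx wy wz; .... A call has 1 to 8 rows; each row shifts and turns the commanded pose from where the row before left it, along the tool's axes as they then stand; what a row does not reach is not made up. A row lasts 1/10 s, in which the tool goes at most 50 mm and 8.59 degrees, less where a joint would pass 70% of its speed; a pose out of reach is approached as far as the arm can. A call with a gripper value outside its range is refused whole. The fingers move at their own pace and stop on an object; the grip force is fixed at half the most. Time passes only in rows, so rows that do not move let the fingers close. It gives the time, the measured TCP pose, the force and the opening at its end, in the units of the state.
- r.get_obs(): the state, without advancing time (a new reading comes with each control period).
- r.get_image(name): name is "scene" or "side" or "wrist"; returns a dict with "img" (384x512x3 uint8, red, green, blue), "range_z" (384x512 float32, m along the optical axis (not along the pixel's ray), 0 where there is no reading), "camera_matrix" (3x3 intrinsics, pixels), "world_to_cam" (4x4, takes a point from world to camera coordinates). Camera axes: x right, y up, looking along -z (the intrinsics and any distortion apply to the point x, -y, -z); pixel columns grow to the right and rows downward; lengths in m; the calibration is good to about 2 mm. A picture is of the moment at which its call begins.
- r.close_job(): hands the job in, once; it reports no verdict.
Trained networks look in a picture, given as the dict that the camera call returned (one of the last four; its "shot" number tells which), for a name from the list of things; names that differ only in an ending like _2 or _b are one class to them, and where a whole thing is asked for, a point or a joint stands for the part that bears it (a point fixed in the world has none). Each returns a list of dicts, best first, with "conf" (0 to 1); they miss things now and then, are a little off and sometimes report something else, mostly with a low value. They report only what shows in the picture. A call takes as long as a camera call. They do not tell look-alikes from the thing itself.
- r.recognise(picture, name): "point" ([x, y, z] in m, in world coordinates, good to about 4 mm: the middle of the surface that is visible of it).
- r.masks_of(picture, name): "mask" (384x512 bool, what is visible of it).
- r.pinpoint(picture, name): "point" ([x, y, z] in m, in world coordinates, good to about 4 mm: a listed point, or the origin of a listed thing).
The state is a dict: "time": time; "qpos": joint angles; "dq": joint speeds; "joint_torque": joint torques, N m; "ee_pos": TCP position; "tcp_rot": TCP orientation; "wrist_force": force on the tool from outside, world axes, zero at the start; "torque": the same for the moment, N m; "width": opening from 0.0 (shut) to 1.0 (fully open).
Only numpy, scipy, OpenCV 4.12 (cv2) and the standard library are available. Lean on these libraries where they do the work, as an engineer would, in place of code of your own. Each camera call takes 0.05 s, during which the arm holds its last target.

## Task

First take the yellow bike light off the sloping wooden jar cradle and leave it in the wooden tray. Then stand the red-ridged chock on the dark rubber patch of the cradle, square to the cradle, and only then lay (do not drop) the upright glass jar on its side in the cradle between the fixed stop and the chock, its foot close to the blue end board and its lid to the open end, and let go so that it stays put. Do not let the jar topple onto the bench, and leave the other things on the bench where they are.

Things in the scene. Friction and masses are not known exactly. Their poses are not given: they have to be found in the camera images.
- cradle: Fixed pale wooden jar cradle. Origin at bench level, its x and y level. The deck (x -64 to +82 mm, y -95 to +105 mm) slopes 0.07 rad down towards +x; its surface is 35 mm above the bench at x = 0. The +y end and the downhill side (+x) are open: a jar laid here without the chock rolls off towards +x.
- cradle_stop (a point): Middle of the fixed wooden stop's top, on the uphill side of the cradle: the stop covers cradle x -64 to -44, y -66 to -6 mm and stands 24 mm above the deck.
- cradle_end (a point): Middle of the top edge of the blue end board, which stands across the whole -y end of the cradle (y -93 to -81 mm), 50 mm above the deck. The jar's foot belongs 2 to 25 mm from it.
- cradle_rest (a point): Where the jar's axis lies over the middle of the deck (cradle 0, 0, 64 mm). The jar belongs lying along cradle y, lid to +y, its middle about here; the space for it is between stop and chock.
- cradle_spot (a point): Centre of the dark rubber patch on the deck (46 mm in cradle x, 64 mm in cradle y), level with the deck's surface; cradle position (46, -36, 32) mm. The chock belongs here. With the chock centred on it, the jar resting against the chock has its axis at about cradle x = 0.
- chock: Loose wooden chock, 0.16 kg, section like an upturned T: foot 46 (x) x 64 (y) x 12 mm high, and on it a red ridge 26 (x) x 64 (y) mm up to 48 mm above the underside. Origin: centre of the underside, z up. Alike under a half turn. On the patch its x and y run along the cradle's.
- jar: Closed glass jar full of brown biscuits, about 0.38 kg, upright on the bench at the start. Glass body a plain cylinder 58 mm in diameter and 118 mm high, on top a dark steel screw lid 52 mm in diameter and 24 mm high (142 mm in all). Origin: centre of its underside; z along its axis to the lid. Centre of mass about 70 mm above its foot.
- jar_center (a point): On the jar's axis, 71 mm from its foot.
- jar_lid (a point): On the jar's axis, at the top of the lid, 142 mm from the foot.
- light: Yellow bike light with a black nose, 0.11 kg, a block 34 (x) x 80 (y) x 30 mm high, the yellow part 66 mm long. Origin: centre of the underside; at the start it lies on the cradle's deck.
- light_center (a point): Centre of the bike light, 15 mm above its underside.
- tray: Fixed open wooden tray 130 (x) x 170 (y) x 30 mm high, walls 6 mm, floor 6 mm thick. Origin: centre of the underside, at bench level.
- bowl: Bystander: stainless dog bowl, 150 mm across, 55 mm high. Origin: centre of its underside. Leave it alone.
- headlamp: Bystander: grey plastic headlamp, about 75 x 70 x 50 mm. Origin: centre of its underside. Leave it alone.
- stretcher: Bystander: pale wooden shoe stretcher with a steel rod, 230 x 60 x 45 mm, long axis x. Origin: centre of its underside. Leave it alone.
- tin: Bystander: flat round shoe-polish tin, green with a steel lid, 73 mm across, 26 mm high. Origin: centre of its underside. Leave it alone.
- brush: Bystander: wooden shoe brush with black bristles, 150 (y) x 50 x 40 mm. Origin: centre of its underside. Leave it alone.
- spray: Bystander: blue spray can, 56 mm across, 150 mm high, upright. Origin: centre of its underside. Leave it alone.
Things that resemble listed ones, but are neither listed nor needed, are in the scene too. What is shaped like the chock but green, purple or turquoise is not meant.

How it is judged:
On the way, in this order (a step that is already met when the one before it is completed fails the run):
1. the bike light lies released in the tray (x of light_center in the frame of tray between -0.06 and 0.06 m and y of light_center in the frame of tray between -0.08 and 0.08 m and z of light_center in the frame of tray between 0 and 0.04 m and contact force between light and the fingers below 0.1 N), for 0.2 s.
2. the chock stands released on the patch, square to the cradle (x of chock in the frame of cradle_spot between -0.012 and 0.012 m and y of chock in the frame of cradle_spot between -0.015 and 0.015 m and z of chock in the frame of cradle_spot between -0.008 and 0.008 m and angle between chock's own z axis and vertical below 0.2 rad and angle between the x axis of chock and the x axis of cradle, either way round below 0.25 rad and contact force between chock and the fingers below 0.1 N), for 0.2 s.
3. the jar lies on its side in the cradle, lid to the open end, with the chock in place (all of step 2 and x of jar_center in the frame of cradle between -0.022 and 0.022 m and y of jar_center in the frame of cradle between -0.015 and 0.03 m and z of jar_center in the frame of cradle between 0.057 and 0.072 m and y of jar_lid in the frame of cradle above 0.04 m and angle between the z axis of jar and the y axis of cradle, either way round below 0.2 rad), for 0.1 s.
At the end, for the whole second after the job is handed in: Jar lies still and released along cradle y (0.2 rad), lid to +y, its centre at cradle x within 22 mm of 0, y -15 to 30 mm, z 57 to 72 mm; chock released, upright, on the patch within 12 mm in x, 15 mm in y, 8 mm in height and 0.25 rad; bike light released and still in the tray (all of step 1 and all of step 3 and contact force between jar and the fingers below 0.1 N and linear speed of each of jar, chock, light below 0.01 m/s and angular speed of jar below 0.1 rad/s); the robot touches nothing.
It fails at once if the jar lies toppled on the bench (angle between jar's own z axis and vertical above 1 rad and height (world z) of jar_center below 0.042 m).
It fails at once if the jar is dropped or thrown (moving faster than 0.45 m/s with no finger touching it) (linear speed of jar above 0.45 m/s and contact force between jar and the fingers below 0.1 N).
It fails at once if a bystander is shifted by more than 30 mm (distance of any of bowl, headlamp, stretcher, tin, brush, spray from where it was at the start of the episode above 0.03 m).
It also fails if it takes over 59 s, if anything falls off the work surface, if the arm or the gripper's body presses on something with over 40 N, if the wrist force passes 120 N, or if a joint passes its speed limit or range.

## Working session

There is one attempt and no reset: what is moved stays moved. The work goes in short steps, Python scripts to look and compute and a tool call to move; the robot and the scene stay as the last step left them, time stands still between calls to the robot, and variables do not carry over. Pictures are saved under pics/ and viewed, and the job is handed in when it is done.

Besides the shell and the picture viewer there is one more tool, called after "Emit:" by a JSON object that holds its "op" and its "data". play_rows: Moves the arm, as the interface text tells. Its arguments: {"type":"object","properties":{"increments":{"type":"string"}},"required":["increments"]}

```bash
mkdir -p pics && ls
cat > h.py <<'E'
import numpy as np, cv2
from workcell import r
def save(p,name,scale=1,crop=None):
    im=p["img"][:,:,::-1]
    if crop: im=im[crop[1]:crop[3],crop[0]:crop[2]]
    im=cv2.resize(im,None,fx=scale,fy=scale,interpolation=cv2.INTER_CUBIC)
    cv2.imwrite("pics/"+name,im)
def cloud(p):
    z=p["range_z"].astype(float);K=p["camera_matrix"]
    v,u=np.mgrid[0:z.shape[0],0:z.shape[1]]
    X=(u-K[0,2])/K[0,0]*z;Y=(v-K[1,2])/K[1,1]*z
    P=np.stack([X,-Y,-z,np.ones_like(z)],-1)@np.linalg.inv(p["world_to_cam"]).T
    P=P[...,:3];P[z<=0]=np.nan
    return P
E
python3 - <<'E'
from h import *
ps={}
for n in ["scene","side","wrist"]:
    p=r.get_image(n);ps[n]=p;save(p,f"a_{n}.png",1.5);np.savez(f"a_{n}.npz",**{k:p[k] for k in("img","range_z","camera_matrix","world_to_cam")})
for n in ["scene","side"]:
    for t in ["cradle","cradle_spot","cradle_end","cradle_stop","cradle_rest","chock","jar","jar_lid","light","tray","bowl","headlamp","stretcher","tin","brush","spray"]:
        print(n,t,[(np.round(d["point"],3).tolist(),round(d["conf"],2)) for d in r.pinpoint(ps[n],t)][:4])
print(r.get_obs()["time"],r.tcp_to_tips)
E
```

```text
pics
scene cradle [([0.548, 0.038, 0.001], 0.96), ([0.46, 0.284, -0.002], 0.24)]
scene cradle_spot [([0.589, -0.005, 0.034], 0.77)]
scene cradle_end [([0.546, -0.048, 0.08], 0.97), ([0.562, 0.094, 0.034], 0.43)]
scene cradle_stop [([0.494, 0.012, 0.065], 0.78), ([0.56, 0.09, 0.032], 0.34), ([0.459, 0.284, 0.073], 0.18)]
scene cradle_rest [([0.549, 0.039, 0.066], 0.9), ([0.463, 0.288, 0.14], 0.2)]
scene chock [([0.386, -0.11, -0.003], 0.72), ([0.307, -0.25, 0.001], 0.55), ([0.427, -0.232, 0.005], 0.49), ([0.41, -0.332, 0.001], 0.49)]
scene jar [([0.464, 0.283, -0.002], 0.78)]
scene jar_lid [([0.462, 0.284, 0.14], 0.66)]
scene light [([0.56, 0.092, 0.034], 0.73), ([0.549, 0.036, 0.066], 0.16)]
scene tray [([0.608, -0.251, -0.002], 0.67)]
scene bowl [([0.659, 0.402, 0.002], 0.85)]
scene headlamp [([0.766, 0.098, -0.0], 0.57)]
scene stretcher []
scene tin [([0.671, 0.23, 0.001], 0.6)]
scene brush [([0.547, -0.047, 0.084], 0.58)]
scene spray [([0.648, -0.455, -0.002], 0.71), ([0.559, 0.093, 0.047], 0.15)]
side cradle [([0.551, 0.039, -0.006], 0.95)]
side cradle_spot [([0.59, -0.005, 0.027
[... 317 characters left out ...]
.61)]
side jar [([0.461, 0.277, -0.003], 0.86)]
side jar_lid [([0.463, 0.287, 0.144], 0.97)]
side light [([0.552, 0.086, 0.034], 0.48)]
side tray [([0.609, -0.249, -0.003], 0.64)]
side bowl [([0.658, 0.406, -0.005], 0.84), ([0.756, -0.146, 0.002], 0.67), ([0.464, 0.285, 0.074], 0.47), ([0.67, 0.23, -0.001], 0.29)]
side headlamp [([0.768, 0.106, 0.003], 0.88), ([0.551, 0.036, 0.064], 0.55), ([0.557, 0.089, 0.051], 0.52), ([0.59, -0.006, 0.028], 0.27)]
side stretcher [([0.549, 0.036, 0.066], 0.51)]
side tin [([0.67, 0.228, 0.0], 0.65)]
side brush [([0.75, -0.147, 0.004], 0.95), ([0.612, -0.248, -0.0], 0.49)]
side spray [([0.648, -0.455, -0.003], 0.89), ([0.556, 0.085, 0.035], 0.68)]
1.75 0.008
```

View pics/a_scene.png

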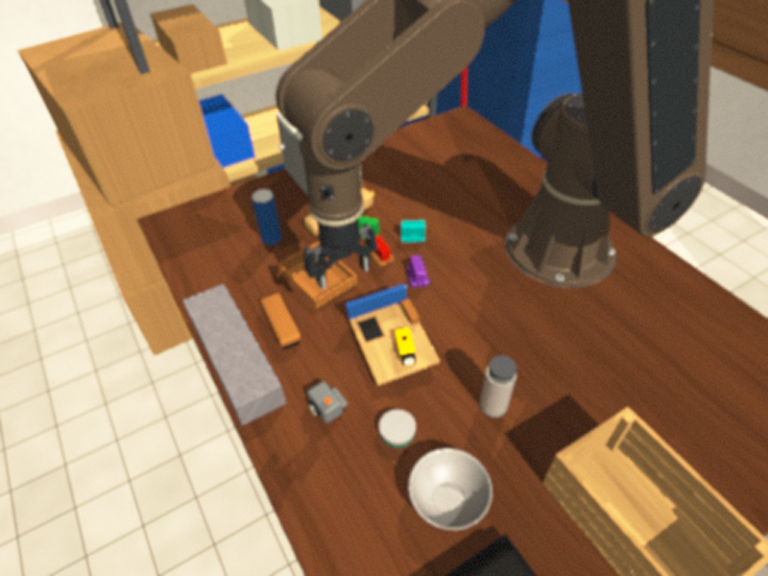

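View pics/a_side.png

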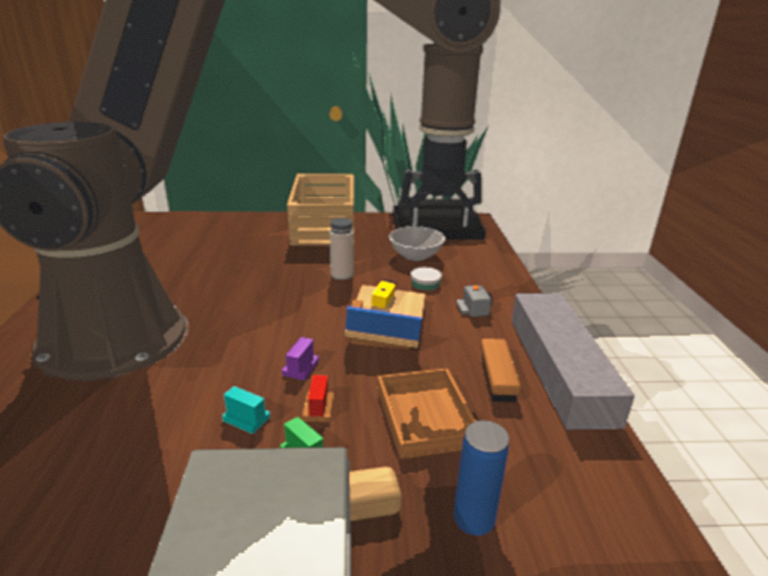

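View pics/a_wrist.png

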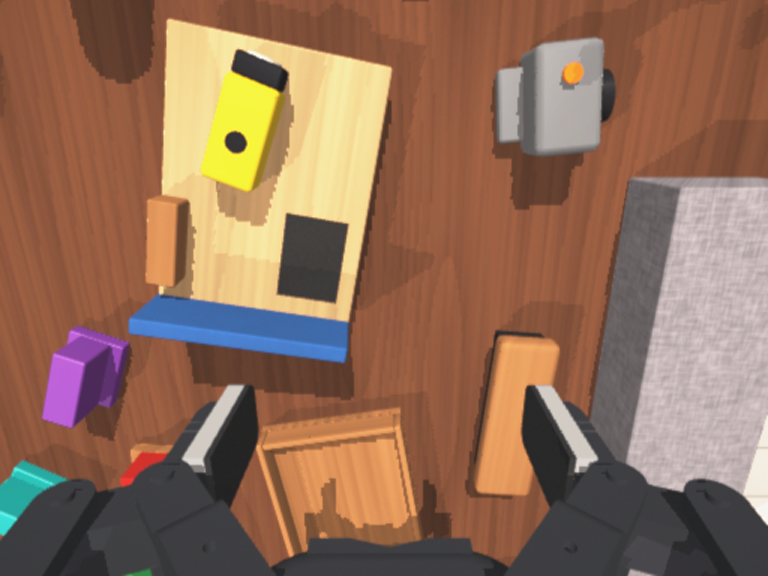

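```bash
cat > m.py <<'E'
from h import *
o=r.get_obs();print(np.round(o["tcp_rot"],3).tolist(),np.round(o["ee_pos"],4))
def rect(pts):
    c,s,a=cv2.minAreaRect((pts[:,:2]*1000).astype(np.float32));return np.round(c,1),np.round(s,1),round(a,1)
for n in["scene","side","wrist"]:
    p=dict(np.load(f"a_{n}.npz"));P=cloud(p);hsv=cv2.cvtColor(p["img"],cv2.COLOR_RGB2HSV);H,S,V=[hsv[...,i].astype(int) for i in range(3)]
    masks={"yellow":(H>22)&(H<35)&(S>170)&(V>120),"red":((H<4)|(H>176))&(S>200)&(V>110),"blueboard":(H>105)&(H<118)&(S>140),"purple":(H>130)&(H<155)&(S>100)}
    reg={"yellow":(.48,.65,0,.15),"red":(.36,.5,-.3,-.15),"blueboard":(.45,.65,-.09,0.0),"purple":(.3,.45,-.2,0)}
    for k,m in masks.items():
        a=reg[k];q=P[m&(P[...,0]>a[0])&(P[...,0]<a[1])&(P[...,1]>a[2])&(P[...,1]<a[3])&(P[...,2]>0.01)]
        if len(q)<20: print(n,k,len(q));continue
        zt=np.percentile(q[:,2],90);t=q[q[:,2]>zt-.006]
        print(n,k,len(q),"ztop",round(zt,3),"top rect",*rect(t),"mean",np.round(t.mean(0),3))
    # patch
    m=(V<80)&(P[...,0]>.55)&(P[...,0]<.63)&(P[...,1]>-.05)&(P[...,1]<.04)&(P[...,2]>.02)&(P[...,2]<.045)
    q=P[m]; 
    if len(q)>20: print(n,"patch",len(q),*rect(q),q.mean(0).round(3))
    # jar
    m=(np.hypot(P[...,0]-.462,P[...,1]-.284)<.06)&(P[...,2]>.02)
    q=P[m]
    if len(q)>20:
        print(n,"jar",len(q),q[:,2].max().round(3)); 
        t=q[q[:,2]>.136]; print(" lid",len(t),t.mean(0).round(3),*(rect(t) if len(t)>5 else ()))
        b=q[(q[:,2]>.02)&(q[:,2]<.11)]
        from scipy.optimize import least_squares
        f=least_squares(lambda x:np.hypot(b[:,0]-x[0],b[:,1]-x[1])-.029,[.462,.284],loss="soft_l1",f_scale=.002);print(" body",f.x.round(4))
E
python3 m.py
python3 - <<'E'
from h import *
p=dict(np.load("a_side.npz"));save(p,"c1.png",5,(140,200,300,310))
p=dict(np.load("a_scene.npz"));save(p,"c2.png",5,(200,130,360,280))
E
```

```text
[[-0.0, 1.0, 0.0], [1.0, 0.0, -0.0], [-0.0, 0.0, -1.0]] [0.65   0.     0.2393]
scene yellow 200 ztop 0.067 top rect [555.3  86.8] [70.  34.2] 69.7 mean [0.555 0.087 0.065]
scene red 60 ztop 0.049 top rect [ 429.7 -223.1] [56.6 22.1] 76.0 mean [ 0.43  -0.219  0.047]
scene blueboard 350 ztop 0.085 top rect [550.2 -47.8] [ 15.4 138.7] 78.1 mean [ 0.541 -0.045  0.083]
scene purple 173 ztop 0.048 top rect [ 389.5 -108.9] [66.4 26.5] 68.7 mean [ 0.39  -0.108  0.046]
scene patch 121 [590.   -7.6] [52.3 35.2] 78.8 [ 0.59  -0.007  0.032]
scene jar 656 0.146
 lid 218 [0.462 0.289 0.141] [460.9 288.9] [49.4 49.8] 18.0
 body [0.4601 0.2878]
side yellow 178 ztop 0.063 top rect [555.6  82.8] [73.2 32.1] 68.6 mean [0.554 0.077 0.062]
side red 247 ztop 0.047 top rect [ 428.9 -231. ] [64.9 24.6] 85.3 mean [ 0.429 -0.234  0.045]
side blueboard 669 ztop 0.08 top rect [548.1 -54.9] [ 13.3 140.4] 79.5 mean [ 0.536 -0.055  0.079]
side purple 317 ztop 0.046 top rect [ 388.8 -115.4] [66.  25.8] 69.7 mean [ 0.389 -0.118  0.045]
side jar 509 0.141
 lid 64 [0.46  0.281 0.139] [458.4 282.8] [52.3 48.5] 54.1
 body [0.4595 0.2853]
wrist yellow 2565 ztop 0.067 top rect [555.7  82.3] [65.5 33.7] 68.4 mean [0.557 0.084 0.065]
wrist red 164 ztop 0.047 top rect [ 424.8 -198.4] [9.  5.3] 13.4 mean [ 0.425 -0.198  0.046]
wrist blueboard 3730 ztop 0.087 top rect [546.  -50.1] [ 11.7 138.4] 78.9 mean [ 0.534 -0.047  0.085]
wrist purple 2346 ztop 0.048 top rect [ 390.4 -112.2] [64.5 26.5] 68.7 mean [ 0.392 -0.11   0.047]
wrist patch 2031 [591.1  -7.5] [61.8 43.8] 79.2 [ 0.591 -0.007  0.033]
```

View pics/c1.png

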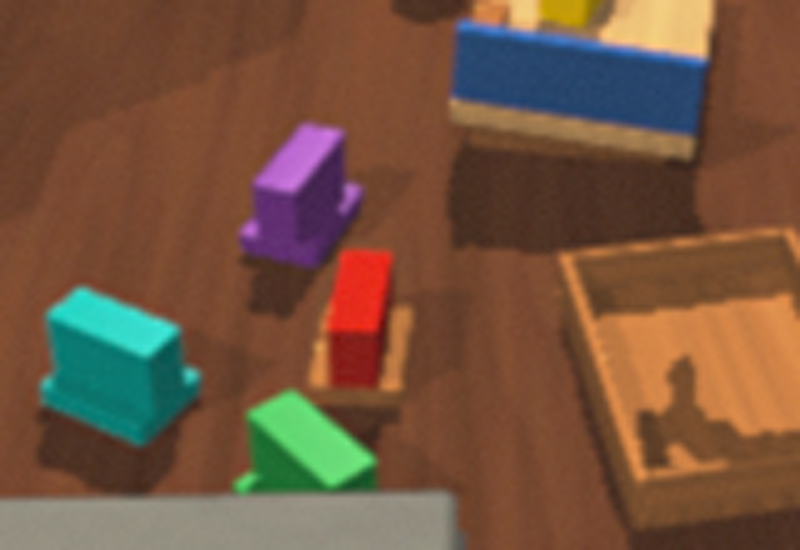

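View pics/c2.png

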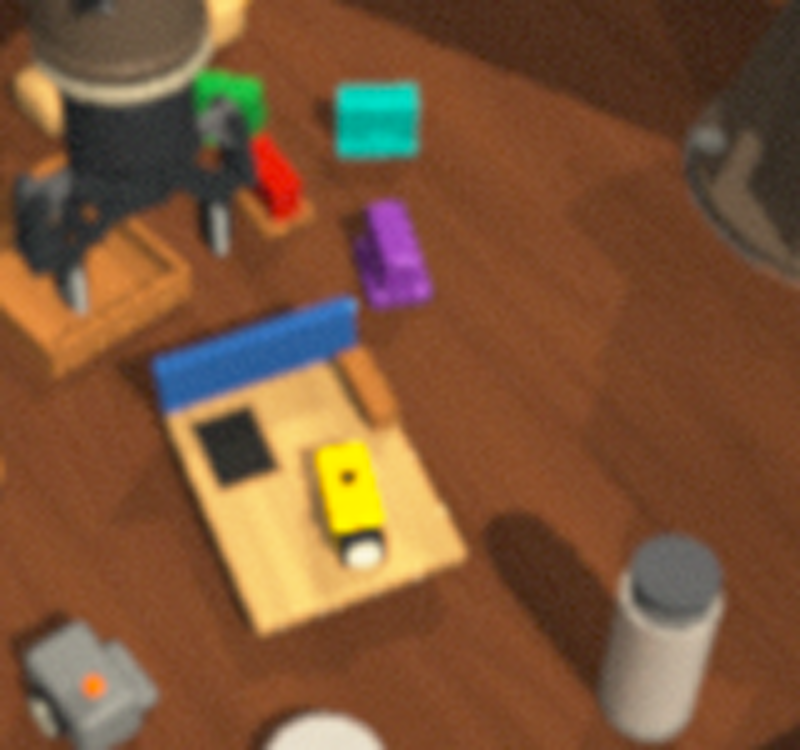

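```bash
cat >> h.py <<'E'
from scipy.spatial.transform import Rotation as Ro
def down(a):  # tool down, jaw axis (tool y) at world angle a deg
    a=np.radians(a);y=np.array([np.cos(a),np.sin(a),0]);z=np.array([0,0,-1.]);return np.stack([np.cross(y,z),y,z],1)
def log():
    import json
    o=r.get_obs()
    open("log.jsonl","a").write(json.dumps({k:np.asarray(o[k]).tolist() for k in("time","qpos","ee_pos","tcp_rot","width","wrist_force")})+"\n")
    return o
def plan(wps,smax=4.5,amax=7.5):
    """wps: list of (pos,R,jaw[,smax]); prints rounded rows and the simulated end"""
    o=log();p=np.array(o["ee_pos"]);R=np.array(o["tcp_rot"])
    print("t",round(float(o["time"]),2),"pos",p.round(4),"w",round(float(o["width"]),3),"F",np.round(o["wrist_force"],1))
    rows=[]
    for w in wps:
        pt,Rt,j=w[:3];sm=w[3] if len(w)>3 else smax
        pt=np.array(pt,float);Rt=R if Rt is None else Rt
        n=int(max(np.ceil(np.linalg.norm(pt-p)*100/sm-1e-6),np.ceil(np.degrees(np.linalg.norm((Ro.from_matrix(R).inv()*Ro.from_matrix(Rt)).as_rotvec()))/amax-1e-6),1))
        for i in range(n):
            k=n-i
            d=(R.T@(pt-p))*100/k; t=np.degrees((Ro.from_matrix(R).inv()*Ro.from_matrix(Rt)).as_rotvec())/k
            d=d.round(2);t=t.round(1);rows.append((j,*d,*t))
            p=p+R@d/100;R=R@Ro.from_rotvec(np.radians(t)).as_matrix()
    out=[" ".join(f"{x:g}" for x in (np.array(q)+0.0)) for q in rows]
    for i in range(0,len(out),8): print("; ".join(out[i:i+8]))
    print("end",p.round(4),R[:,1].round(3),R[:,2].round(3))
E
python3 - <<'E'
from h import *
R=down(-21.5)
plan([((.556,.087,.15),R,1),((.556,.087,.051),R,1),((.556,.087,.051),R,.0)])
E
```

```text
t 1.75 pos [0.65   0.     0.2393] w 0.999 F [ 0.8  0.3 -0.9]
1 2.17 -2.35 2.23 0 0 5.4; 1 1.95 -2.54 2.23 0 0 5.4; 1 1.69 -2.72 2.23 0 0 5.4; 1 1.44 -2.86 2.24 0 0 5.3; 1 0 0 3.3 0 0 0; 1 0 0 3.3 0 0 0; 1 0 0 3.3 0 0 0; 0 0 0 0 0 0 0
end [0.556 0.087 0.051] [ 0.93  -0.366  0.   ] [ 0. -0. -1.]
```

Emit:
{"op": "play_rows", "data": {"increments": "1 2.17 -2.35 2.23 0 0 5.4; 1 1.95 -2.54 2.23 0 0 5.4; 1 1.69 -2.72 2.23 0 0 5.4; 1 1.44 -2.86 2.24 0 0 5.3; 1 0 0 3.3 0 0 0; 1 0 0 3.3 0 0 0; 1 0 0 3.3 0 0 0; 1 0 0 0 0 0 0"}}

```text
time: 2.55
ee_pos: [0.5536, 0.0868, 0.0478]
tcp_rot: [[0.366, 0.93, -0.006], [0.93, -0.366, -0.001], [-0.003, -0.005, -1.0]]
wrist_force: [0.0, 0.2, 0.2]
width: 1.008
```

Emit:
{"op": "play_rows", "data": {"increments": "0.2 0 0 0 0 0 0; 0.2 0 0 0 0 0 0; 0.2 0 0 0 0 0 0; 0.2 0 0 0 0 0 0; 0.2 0 0 0 0 0 0"}}

```text
time: 3.05
ee_pos: [0.5571, 0.0871, 0.0529]
tcp_rot: [[0.367, 0.93, 0.003], [0.93, -0.367, 0.0], [0.001, 0.002, -1.0]]
wrist_force: [-2.4, -1.1, 18.0]
width: 0.389
```

Run:
```python
from h import *
R=down(7)
plan([((.557,.087,.15),None,.2),((.608,-.248,.15),R,.2),((.608,-.248,.028),R,.2),((.608,-.248,.028),R,.2)])
```

```text
t 3.05 pos [0.5571 0.0871 0.0529] w 0.389 F [-2.4 -1.1 18. ]
0.2 0 0.01 -3.24 0 0 0; 0.2 0 0 -3.24 0 0 0; 0.2 0 0.01 -3.23 0 0 0; 0.2 -3.66 2.13 0 0 0 -3.6; 0.2 -3.79 1.89 0 0 0 -3.6; 0.2 -3.9 1.65 0 0 0 -3.6; 0.2 -4 1.4 0 0 0 -3.5; 0.2 -4.07 1.16 0 0 0 -3.6
0.2 -4.14 0.9 0 0 0 -3.5; 0.2 -4.19 0.65 0 0.1 0 -3.6; 0.2 -4.21 0.38 0 0 0 -3.5; 0.2 0 0 4.07 0 0 0; 0.2 0 -0.01 4.07 0 0 0; 0.2 -0.01 0 4.06 0 0 0; 0.2 0 0 0 0 0 0
end [ 0.608 -0.248  0.028] [0.993 0.122 0.001] [ 0.001  0.    -1.   ]
```

Emit:
{"op": "play_rows", "data": {"increments": "0.2 0 0 -3.3 0 0 0; 0.2 0 0 -3.3 0 0 0; 0.2 0 0 -3.3 0 0 0; 0.2 -3.66 2.13 0 0 0 -3.6; 0.2 -3.79 1.89 0 0 0 -3.6; 0.2 -3.9 1.65 0 0 0 -3.6; 0.2 -4 1.4 0 0 0 -3.5; 0.2 -4.07 1.16 0 0 0 -3.6"}}

```text
time: 3.85
ee_pos: [0.5881, -0.1241, 0.151]
tcp_rot: [[0.06, 0.998, 0.001], [0.998, -0.06, -0.0], [-0.0, 0.001, -1.0]]
wrist_force: [1.4, 0.7, -0.7]
width: 0.39
```

Emit:
{"op": "play_rows", "data": {"increments": "0.2 -4.14 0.9 0 0 0 -3.5; 0.2 -4.19 0.65 0 0 0 -3.6; 0.2 -4.21 0.38 0 0 0 -3.5; 0.2 0 0 4 0 0 0; 0.2 0 0 4 0 0 0; 0.2 0 0 3 0 0 0; 0.2 0 0 0 0 0 0; 0.2 0 0 0 0 0 0"}}

```text
time: 4.65
ee_pos: [0.6072, -0.248, 0.0409]
tcp_rot: [[-0.122, 0.993, -0.0], [0.993, 0.122, -0.0], [0.0, -0.0, -1.0]]
wrist_force: [0.4, 0.2, 0.1]
width: 0.381
```

Run:
```python
from h import *
p=r.get_image("wrist");save(p,"b_w.png",1.5);p2=r.get_image("side");save(p2,"b_s.png",1.5);o=log();print(o["ee_pos"],o["wrist_force"],o["width"],o["time"])
```

```text
[ 0.60832337 -0.24834214  0.04224124] [-0.18670597  0.26155359 -1.53575451] 0.3898914187976456 4.75
```

View pics/b_w.png

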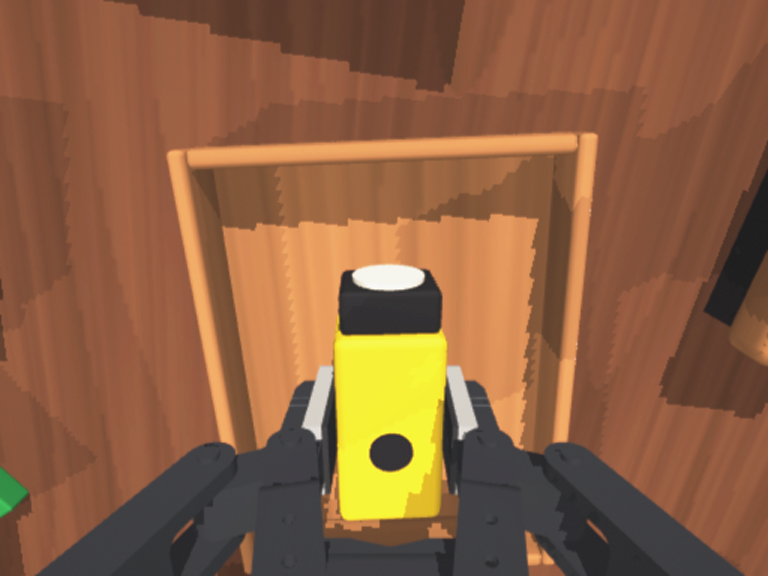

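View pics/b_s.png

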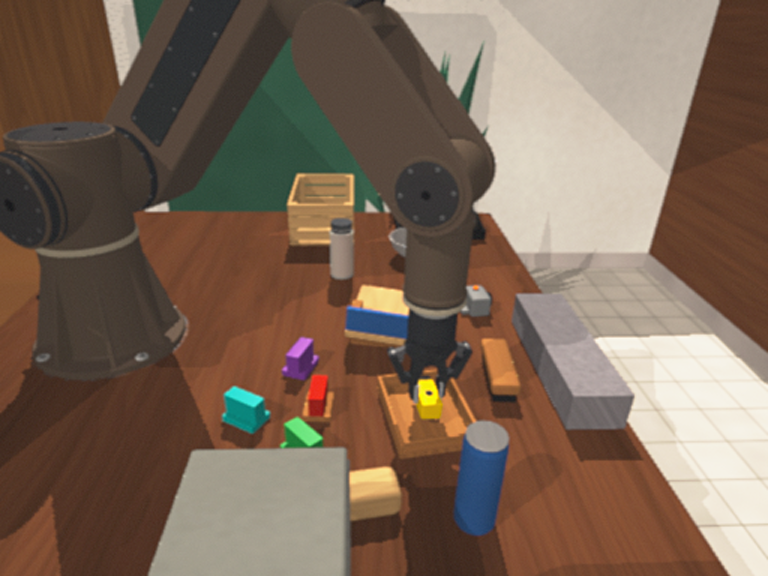

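The light (wrist px ~390,400) hangs inside the tray, square to its walls. I'll lower it and release.

Emit:
{"op": "play_rows", "data": {"increments": "0.2 0 0 0.8 0 0 0; 0.2 0 0 0.4 0 0 0; 0.2 0 0 0.2 0 0 0; 0.2 0 0 0 0 0 0"}}

```text
time: 5.15
ee_pos: [0.6069, -0.2478, 0.0258]
tcp_rot: [[-0.122, 0.993, -0.0], [0.993, 0.122, 0.0], [0.0, -0.0, -1.0]]
wrist_force: [0.1, 0.4, -1.7]
width: 0.382
```

Emit:
{"op": "play_rows", "data": {"increments": "0.6 0 0 0 0 0 0; 0.6 0 0 0 0 0 0; 0.6 0 0 0 0 0 0; 0.6 0 0 -2 0 0 0; 0.6 0 0 -4 0 0 0; 0.6 0 0 -4 0 0 0; 0.9 0 0 -3 0 0 0"}}

```text
time: 5.85
ee_pos: [0.6075, -0.2481, 0.1585]
tcp_rot: [[-0.122, 0.993, 0.002], [0.993, 0.122, -0.001], [-0.001, 0.001, -1.0]]
wrist_force: [1.3, 0.3, -0.5]
width: 0.75
```

Run:
```python
from h import *
p=r.get_image("wrist");save(p,"c_w.png",1.5);np.savez("c_wrist.npz",**{k:p[k] for k in("img","range_z","camera_matrix","world_to_cam")})
P=cloud(p);hsv=cv2.cvtColor(p["img"],cv2.COLOR_RGB2HSV);H,S,V=[hsv[...,i].astype(int) for i in range(3)]
for n,m in (("yel",(H>22)&(H<35)&(S>170)&(V>120)),("red",((H<4)|(H>176))&(S>200)&(V>110))):
    q=P[m&(P[...,2]>.012)]
    if len(q)<9: continue
    zt=np.percentile(q[:,2],90);t=q[q[:,2]>zt-.006];print(n,zt,cv2.minAreaRect((t[:,:2]*1000).astype(np.float32)))
o=log();print(o["ee_pos"],o["time"])
```

```text
yel 0.036744929043498076 ((607.30908203125, -252.92584228515625), (33.455142974853516, 65.7516098022461), 7.154040336608887)
red 0.047477183511687254 ((442.3036804199219, -218.65695190429688), (40.458858489990234, 1.2885000705718994), 86.28746795654297)
[ 0.60951701 -0.24900765  0.16311683] 5.9
```

View pics/c_w.png

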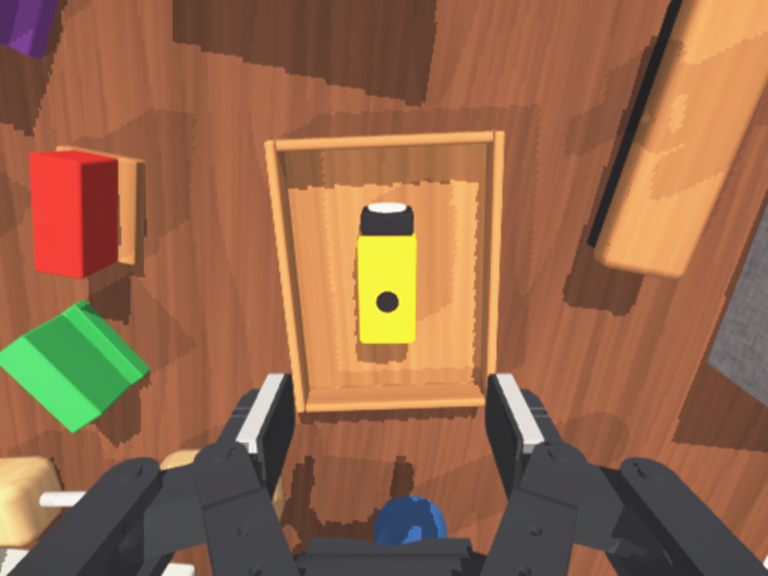

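Run:
```python
from h import *
plan([((.430,-.231,.15),down(-5),.8)])
```

```text
t 5.9 pos [ 0.6095 -0.249   0.1631] w 0.833 F [ 2.4 -1.1  5. ]
0.8 0.8 -3.52 0.24 0.1 0 2.4; 0.8 0.65 -3.55 0.24 0.1 0 2.4; 0.8 0.5 -3.58 0.25 0.1 0.1 2.4; 0.8 0.34 -3.59 0.26 0 0 2.4; 0.8 0.2 -3.6 0.25 0.1 0.1 2.4
end [ 0.43  -0.231  0.15 ] [ 0.996 -0.087 -0.   ] [-0.  0. -1.]
```

Emit:
{"op": "play_rows", "data": {"increments": "0.8 0.8 -3.52 0.24 0 0 2.4; 0.8 0.65 -3.55 0.24 0 0 2.4; 0.8 0.5 -3.58 0.25 0 0 2.4; 0.8 0.34 -3.59 0.26 0 0 2.4; 0.8 0.2 -3.6 0.25 0 0 2.4; 0.8 0 0 0 0 0 0; 0.8 0 0 0 0 0 0"}}

```text
time: 6.6
ee_pos: [0.4273, -0.23, 0.1439]
tcp_rot: [[0.088, 0.996, 0.001], [0.996, -0.088, -0.0], [-0.0, 0.001, -1.0]]
wrist_force: [0.6, 0.2, 0.2]
width: 0.798
```

Run:
```python
from h import *
p=r.get_image("wrist");save(p,"d_w.png",1.5)
P=cloud(p);hsv=cv2.cvtColor(p["img"],cv2.COLOR_RGB2HSV);H,S,V=[hsv[...,i].astype(int) for i in range(3)]
for n,m in (("red",((H<4)|(H>176))&(S>200)&(V>110)),):
    q=P[m&(P[...,2]>.012)]
    zt=np.percentile(q[:,2],90);t=q[q[:,2]>zt-.006];print(n,zt,cv2.minAreaRect((t[:,:2]*1000).astype(np.float32)))
o=log();print(o["ee_pos"],o["time"],o["qpos"],o["tcp_rot"])
```

```text
Traceback (most recent call last):
IndexError: index -1 is out of bounds for axis 0 with size 0
```

View pics/d_w.png

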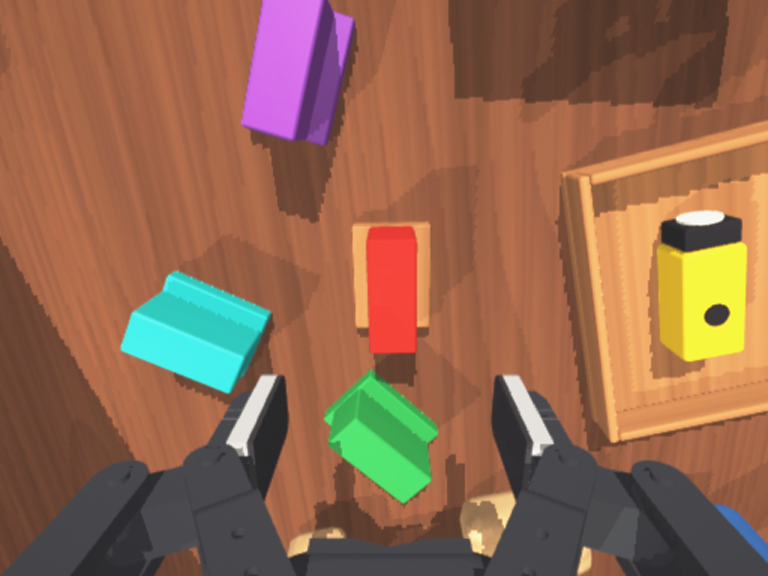

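The chock with the red ridge and wooden foot (wrist px 392,290) is centred under the jaws. Green, turquoise and purple look-alikes are at 380,435, 195,335 and 295,70, and they are clear of the fingers.

Run:
```python
from h import *
p=r.get_image("wrist")
P=cloud(p);hsv=cv2.cvtColor(p["img"],cv2.COLOR_RGB2HSV);H,S,V=[hsv[...,i].astype(int) for i in range(3)]
q=P[((H<5)|(H>175))&(S>170)&(V>130)&(P[...,2]>.012)]
zt=np.percentile(q[:,2],90);t=q[q[:,2]>zt-.006];print(zt,len(t),cv2.minAreaRect((t[:,:2]*1000).astype(np.float32)))
m=np.array(r.masks_of(p,"tray")[0]["mask"]) if 0 else 0
o=log();print(o["ee_pos"],o["time"],o["qpos"],o["width"])
```

```text
0.0487110212323284 2452 ((429.2713928222656, -229.27291870117188), (63.998741149902344, 25.5425968170166), 85.9604721069336)
[ 0.42854299 -0.23029068  0.14384684] 6.7 [-5.55457794e-01  3.87450077e-01  2.06001471e+00  6.88689529e-05
  6.92774896e-01 -4.68601688e-01] 0.8005140198239723
```

Emit:
{"op": "play_rows", "data": {"increments": "0.8 0.1 0.1 3.5 0 0 -1; 0.8 0 0 3.5 0 0 0; 0.8 0 0 3 0 0 0; 0.8 0 0 1 0 0 0; 0.8 0 0 0 0 0 0"}}

```text
time: 7.2
ee_pos: [0.4285, -0.2286, 0.0325]
tcp_rot: [[0.069, 0.998, -0.002], [0.998, -0.069, 0.001], [0.001, -0.002, -1.0]]
wrist_force: [0.1, -0.1, -0.2]
width: 0.801
```

Emit:
{"op": "play_rows", "data": {"increments": "0.1 0 0 0 0 0 0; 0.1 0 0 0 0 0 0; 0.1 0 0 0 0 0 0; 0.1 0 0 0 0 0 0; 0.1 0 0 0 0 0 0; 0.1 0 0 0 0 0 0"}}

```text
time: 7.8
ee_pos: [0.4294, -0.2294, 0.0349]
tcp_rot: [[0.07, 0.998, 0.002], [0.998, -0.07, -0.001], [-0.001, 0.002, -1.0]]
wrist_force: [0.7, 1.2, 12.5]
width: 0.29
```

```bash
cat >> h.py <<'E'
YAW=-11.
cx=np.array([np.cos(np.radians(YAW)),np.sin(np.radians(YAW)),0]);cy=np.array([-cx[1],cx[0],0])
SPOT=np.array([.5905,-.007,.032])
C0=SPOT-.046*cx+.036*cy;C0[2]=0
nrm=np.sin(.07)*cx+np.cos(.07)*np.array([0,0,1])
TILT=Ro.from_rotvec(.07*cy).as_matrix()
E
python3 - <<'E'
from h import *
print(C0)
R=TILT@down(YAW)
plan([((.4294,-.2294,.15),None,.1),(SPOT+nrm*.12,R,.1),(SPOT+nrm*.045,R,.1),(SPOT+nrm*.038,R,.1,.4)])
E
```

```text
[0.55221427 0.03711579 0.        ]
t 7.8 pos [ 0.4294 -0.2294  0.0349] w 0.29 F [ 0.7  1.2 12.5]
0.1 -0.01 0.01 -3.84 0 0 0; 0.1 0 0.01 -3.83 0 0 0; 0.1 -0.01 0.01 -3.84 0 0 0; 0.1 3.32 2.19 -0.02 0.6 0 1; 0.1 3.35 2.13 -0.05 0.6 0 1; 0.1 3.39 2.08 -0.07 0.6 0.1 1; 0.1 3.43 2.01 -0.08 0.6 0 1; 0.1 3.46 1.96 -0.1 0.6 0.1 1
0.1 3.49 1.89 -0.12 0.6 0 1; 0.1 3.53 1.83 -0.14 0.5 0.1 1; 0.1 0 0 3.75 0 0 0; 0.1 0 0 3.75 0 0 0; 0.1 0 0 0.35 0 0 0; 0.1 0 0 0.35 0 0 0
end [ 0.5932 -0.0075  0.0699] [ 0.979 -0.191 -0.069] [-0.068  0.013 -0.998]
```

Emit:
{"op": "play_rows", "data": {"increments": "0.1 0 0 -3.84 0 0 0; 0.1 0 0 -3.84 0 0 0; 0.1 0 0 -3.84 0 0 0; 0.1 3.32 2.19 -0.02 0.6 0 1; 0.1 3.35 2.13 -0.05 0.6 0 1; 0.1 3.39 2.08 -0.07 0.6 0 1; 0.1 3.43 2.01 -0.08 0.6 0 1; 0.1 3.46 1.96 -0.1 0.6 0 1"}}

```text
time: 8.6
ee_pos: [0.5504, -0.0697, 0.1507]
tcp_rot: [[0.157, 0.986, -0.051], [0.988, -0.157, 0.006], [-0.002, -0.051, -0.999]]
wrist_force: [0.3, -0.8, -1.8]
width: 0.29
```

Emit:
{"op": "play_rows", "data": {"increments": "0.1 3.49 1.89 -0.12 0.6 0 1; 0.1 3.53 1.83 -0.14 0.5 0 1; 0.1 0 0 3.5 0 0 0; 0.1 0 0 3 0 0 0; 0.1 0 0 0 0 0 0; 0.1 0 0 0 0 0 0"}}

```text
time: 9.2
ee_pos: [0.5933, -0.0075, 0.086]
tcp_rot: [[0.191, 0.979, -0.071], [0.982, -0.191, 0.009], [-0.005, -0.072, -0.997]]
wrist_force: [0.1, -0.6, -1.2]
width: 0.294
```

Run:
```python
from h import *
p=r.get_image("wrist");save(p,"e_w.png",1.5)
P=cloud(p);hsv=cv2.cvtColor(p["img"],cv2.COLOR_RGB2HSV);H,S,V=[hsv[...,i].astype(int) for i in range(3)]
q=P[((H<5)|(H>175))&(S>170)&(V>130)&(P[...,2]>.012)]
zt=np.percentile(q[:,2],90);t=q[q[:,2]>zt-.009];print(zt,len(t),cv2.minAreaRect((t[:,:2]*1000).astype(np.float32)))
plan([(SPOT+nrm*.036,TILT@down(YAW),.1,.8)])
```

```text
0.09970685087850319 6654 ((594.5736083984375, -6.761711120605469), (64.10796356201172, 25.43651580810547), 78.9542007446289)
t 9.25 pos [ 0.594  -0.0077  0.0868] w 0.294 F [-0.6 -0.6 -1.5]
0.1 0 0.01 0.63 0 0.1 0; 0.1 0 0.01 0.63 0 0.1 0; 0.1 0.01 0 0.63 0 0 0
end [ 0.5929 -0.0074  0.0679] [ 0.979 -0.191 -0.07 ] [-0.069  0.013 -0.998]
```

View pics/e_w.png

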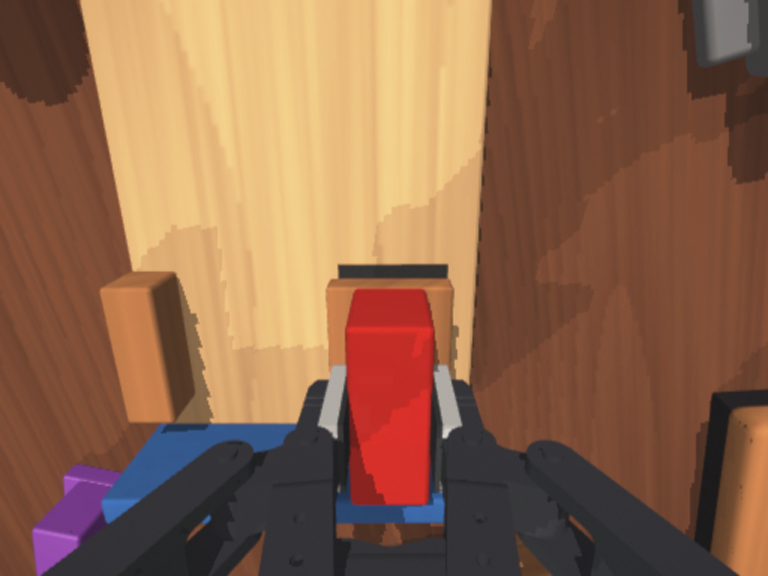

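The chock sits squarely over the dark patch (its edge shows at px 393,270, parallel to the chock's foot). Lowering.

Emit:
{"op": "play_rows", "data": {"increments": "0.1 0 0 0.8 0 0 0; 0.1 0 0 0.6 0 0 0; 0.1 0 0 0.4 0 0 0; 0.1 0 0 0.1 0 0 0; 0.1 0 0 0 0 0 0; 0.1 0 0 0 0 0 0"}}

```text
time: 9.85
ee_pos: [0.592, -0.0075, 0.0668]
tcp_rot: [[0.191, 0.979, -0.071], [0.982, -0.191, 0.009], [-0.005, -0.071, -0.997]]
wrist_force: [-2.7, -1.6, 7.8]
width: 0.293
```

Contact was felt at the expected height, so I release.

Emit:
{"op": "play_rows", "data": {"increments": "0.5 0 0 0 0 0 0; 0.6 0 0 0 0 0 0; 0.7 0 0 0 0 0 0; 0.7 0 0 0 0 0 0; 0.7 0 0 -2 0 0 0; 0.7 0 0 -4 0 0 0; 0.7 0 0 -4 0 0 0; 0.7 0 0 -3 0 0 0"}}

```text
time: 10.65
ee_pos: [0.6017, -0.0085, 0.1983]
tcp_rot: [[0.191, 0.979, -0.069], [0.982, -0.19, 0.009], [-0.004, -0.07, -0.998]]
wrist_force: [0.8, -0.6, 0.2]
width: 0.696
```

Run:
```python
from h import *
log()
p=r.get_image("wrist");save(p,"f_w.png",1.5)
P=cloud(p);hsv=cv2.cvtColor(p["img"],cv2.COLOR_RGB2HSV);H,S,V=[hsv[...,i].astype(int) for i in range(3)]
q=P[((H<5)|(H>175))&(S>170)&(V>130)&(P[...,2]>.012)]
zt=np.percentile(q[:,2],90);t=q[q[:,2]>zt-.009];c=cv2.minAreaRect((t[:,:2]*1000).astype(np.float32));print(zt,c)
import json
L=[json.loads(l) for l in open("log.jsonl")]
for l in L: print(np.round(l["qpos"],4).tolist(),np.round(l["ee_pos"],4).tolist())
```

```text
0.0806682379486199 ((593.2880249023438, -7.307823181152344), (63.40132141113281, 25.659713745117188), 78.57929229736328)
[-0.0466, 0.4802, 1.5963, -0.0, 1.0651, -0.0466] [0.65, 0.0, 0.2393]
[0.1013, 0.6138, 1.9434, -0.0001, 0.5818, 0.4767] [0.5571, 0.0871, 0.0529]
[-0.4337, 0.7188, 1.7214, -0.0, 0.6985, -0.5561] [0.6083, -0.2483, 0.0422]
[-0.4339, 0.5659, 1.6534, -0.0, 0.915, -0.5561] [0.6095, -0.249, 0.1631]
[-0.4339, 0.5659, 1.6534, -0.0, 0.915, -0.5561] [0.6095, -0.249, 0.1631]
[-0.5555, 0.3875, 2.06, 0.0001, 0.6928, -0.4686] [0.4285, -0.2303, 0.1438]
[-0.5529, 0.5822, 2.1271, 0.0001, 0.43, -0.4832] [0.4294, -0.2294, 0.0349]
[-0.0667, 0.6201, 1.7935, 0.0063, 0.7978, 0.121] [0.594, -0.0077, 0.0868]
[-0.0672, 0.4909, 1.694, 0.0052, 1.0266, 0.1219] [0.6017, -0.0085, 0.1983]
```

View pics/f_w.png

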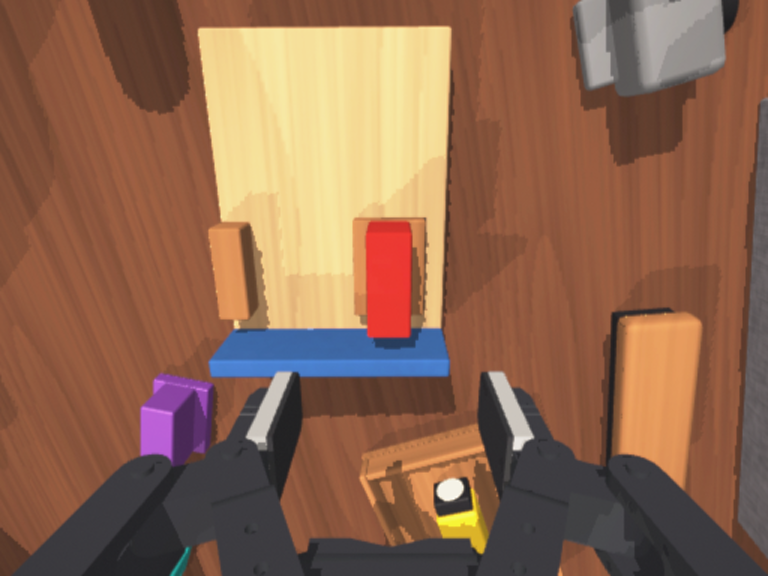

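```bash
cat > fk.py <<'E'
import numpy as np, json
from scipy.optimize import least_squares
from scipy.spatial.transform import Rotation as Ro
e=lambda a,t:Ro.from_euler(a,t).as_matrix()
def fk(q,x,s4=1,full=False):
    a1,b,h,L2,o,L3,d6=x
    R=e('z',q[0]);p=R@[a1,b,h];R=R@e('y',q[1]);pts=[p];p=p+R@[0,0,L2];pts.append(p)
    R=R@e('y',q[2]);p=p+R@[o,0,L3];pts.append(p);R=R@e('z',s4*q[3])@e('y',q[4]);p=p+R@[0,0,d6];R=R@e('z',q[5]+np.pi/2)
    return (p,R,pts) if full else (p,R)
def data():
    return [json.loads(l) for l in open("log.jsonl")]
def fit(s4=1):
    L=data()
    f=lambda x:np.concatenate([np.r_[(fk(l["qpos"],x,s4)[0]-l["ee_pos"])*1000,] for l in L]+[(x-[0,0.03,.4,.45,0,.42,.3])*.3])
    s=least_squares(f,[0.05,.03,.4,.45,0,.42,.3]);return s
LO=np.array([-2.75,-.82,.23,-1.56,.09,-2.92]);HI=np.array([2.75,2.05,2.67,4.7,2.69,2.92])
def ik(p,R,x,q0,n=12,seed=0):
    rng=np.random.default_rng(seed);best=None
    def f(q):
        P,Q=fk(q,x);return np.r_[(P-p)*10,Ro.from_matrix(Q.T@R).as_rotvec()*2]
    for i in range(n):
        s=np.array(q0) if i==0 else rng.uniform(LO,HI)
        s=np.clip(s,LO+1e-3,HI-1e-3)
        k=least_squares(f,s,bounds=(LO,HI))
        if best is None or k.cost<best.cost-1e-9: best=k
        if i==0 and best.cost<1e-7: break
    return best.x,best.cost
if __name__=="__main__":
    for s4 in(1,-1):
        s=fit(s4);x=s.x;print(s4,s.cost,x.round(4))
        for l in data():
            p,R=fk(l["qpos"],x,s4);print(((p-l["ee_pos"])*1000).round(1),np.degrees(Ro.from_matrix(R.T@np.array(l["tcp_rot"])).magnitude()).round(2))
E
python3 fk.py
```

```text
1 0.0015413477849447075 [0.     0.0303 0.3176 0.5973 0.0329 0.445  0.3637]
[ 0. -0. -0.] 0.0
[-0. -0.  0.] 0.0
[-0.  0.  0.] 0.0
[-0.  0.  0.] 0.0
[-0.  0.  0.] 0.0
[ 0. -0. -0.] 0.0
[ 0. -0. -0.] 0.0
[-0.  0.  0.] 0.0
[ 0.  0. -0.] 0.0
-1 8.29166230700477 [-0.      0.031   0.3148  0.5973  0.0329  0.4449  0.3609]
[-0.   0.7 -0. ] 0.0
[-0.1  0.7  0. ] 0.01
[0.3 0.7 0. ] 0.0
[0.2 0.7 0. ] 0.0
[0.2 0.7 0. ] 0.0
[0.3 0.6 0. ] 0.01
[0.3 0.6 0. ] 0.01
[-0.  -2.6 -0. ] 0.72
[-0.  -2.5 -0. ] 0.6
```

```bash
cat > srch.py <<'E'
from h import *
from fk import *
X=fit().x
JAR=np.array([.460,.2865,0]);Z=np.array([0,0,1.])
def Rof(phi,p,s):
    phi,p=np.radians(phi),np.radians(p);d=np.array([np.cos(phi),np.sin(phi),0]);z=np.cos(p)*d-np.sin(p)*Z
    y=s*np.array([-np.sin(phi),np.cos(phi),0]);return np.stack([np.cross(y,z),y,z],1)
def pick(phi,p,s,hg=.1,back=0):
    R=Rof(phi,p,s);return JAR+Z*hg+R[:,2]*(.011-back),R
def place(p,s,hg=.1,yc=.005,up=0):
    R=Rof(90+YAW,p+90,s);return C0+cy*(yc+hg-.071)+Z*(.064+up)+R[:,2]*.011,R
if __name__=="__main__":
    q0=np.array(r.get_obs()["qpos"])
    for p in (0,10,20,30,40,50,60,70,80):
        for s in(1,-1):
            P,R=place(p,s);qb,cb=ik(P,R,X,q0,8)
            ok=[]
            for phi in range(-180,180,20):
                P,R=pick(phi,p,s);qa,ca=ik(P,R,X,qb,5)
                if ca<1e-6:
                    pts=fk(qa,X,full=True)[2];ok.append((phi,pts[2][2].round(2),qa.round(1).tolist()))
            print(p,s,"place",cb<1e-6,qb.round(2),fk(qb,X,full=True)[2][2].round(2));[print("    ",k) for k in ok]
E
python3 srch.py
```

```text
0 1 place True [ 0.07  0.61  1.94 -0.    0.58 -2.88] [0.56 0.07 0.42]
     (-180, np.float64(0.1), [0.3, 1.3, 1.0, 0.4, 2.3, 1.8])
     (-160, np.float64(0.1), [0.4, 1.4, 0.9, 0.1, 2.4, 1.7])
     (-140, np.float64(0.1), [0.6, 1.4, 0.9, -0.2, 2.4, 1.4])
     (-120, np.float64(0.1), [0.7, 1.4, 1.0, -0.4, 2.3, 1.3])
     (-100, np.float64(0.1), [0.8, 1.3, 1.2, -0.7, 2.1, 1.2])
     (-80, np.float64(0.1), [1.0, 1.2, 1.4, -0.8, 1.9, 1.2])
     (-60, np.float64(0.1), [1.1, 1.2, 1.6, -1.0, 1.7, 1.3])
     (-40, np.float64(0.1), [1.2, 1.2, 1.9, -1.3, 1.6, 1.5])
     (-20, np.float64(0.1), [1.2, 1.2, 2.2, 4.7, 1.6, 1.8])
     (0, np.float64(0.1), [1.1, 1.3, 2.4, 4.3, 1.8, 2.1])
     (20, np.float64(0.1), [0.8, 1.6, 2.6, 3.8, 2.4, 2.1])
     (40, np.float64(0.1), [0.2, 1.6, 2.6, 2.3, 2.4, 0.8])
     (60, np.float64(0.1), [-0.2, 1.4, 2.4, 1.8, 1.8, 0.9])
     (80, np.float64(0.1), [-0.2, 1.2, 2.2, 1.5, 1.6, 1.3])
     (100, np.float64(0.1), [-0.2, 1.2, 2.0, 1.2, 1.6, 1.6])
     (120, np.float64(0.1), [-0.1, 1.2, 1.7, 1.0, 1.7, 1.8])
     (140, np.float64(0.1), [0.0, 1.2, 1.4, 0.8, 1.9, 1.9])
 
[... 18599 characters left out ...]
.6, 1.9, -0.2, 0.7, -2.5])
     (-60, np.float64(0.45), [0.6, 0.5, 2.0, -0.3, 0.7, -2.8])
     (-20, np.float64(0.45), [0.6, 0.5, 2.1, -0.3, 0.5, 2.8])
     (0, np.float64(0.45), [0.6, 0.5, 2.1, -0.2, 0.4, 2.3])
     (20, np.float64(0.45), [0.5, 0.5, 2.1, -0.1, 0.4, 1.8])
     (40, np.float64(0.45), [0.5, 0.5, 2.1, 0.1, 0.4, 1.3])
     (60, np.float64(0.45), [0.4, 0.5, 2.1, 0.2, 0.4, 0.7])
     (80, np.float64(0.45), [0.4, 0.5, 2.1, 0.3, 0.5, 0.3])
     (100, np.float64(0.45), [0.4, 0.5, 2.0, 0.3, 0.6, -0.0])
     (120, np.float64(0.45), [0.4, 0.5, 2.0, 0.3, 0.7, -0.4])
     (140, np.float64(0.45), [0.4, 0.6, 1.9, 0.2, 0.7, -0.7])
     (160, np.float64(0.45), [0.4, 0.6, 1.9, 0.2, 0.8, -0.9])
```

```bash
cat > pk.py <<'E'
from srch import *
PP=40;S=-1;PHI=90+YAW;GO=.006;HG=.1
def pickp(jar,back=0):
    R=Rof(PHI,PP,S);return np.array([jar[0],jar[1],HG])+R[:,2]*(GO-back),R
def placep(xc=-.003,yc=.004,up=0,p=PP+90):
    R=Rof(PHI,p,S);return C0+cx*xc+cy*(yc+HG-.071)+Z*(.0642+up)+R[:,2]*GO,R
def chk(wps):
    o=r.get_obs();q=np.array(o["qpos"]);p=np.array(o["ee_pos"]);R=np.array(o["tcp_rot"])
    for w in wps:
        pt,Rt=w[0],(R if w[1] is None else w[1]);rv=(Ro.from_matrix(R).inv()*Ro.from_matrix(Rt)).as_rotvec()
        for k in np.linspace(0,1,9)[1:]:
            qn,c=ik(p+k*(pt-p),R@Ro.from_rotvec(k*rv).as_matrix(),X,q,1);dq=np.abs(qn-q).max()
            if c>1e-6 or dq>.5: print("BAD",k,c,dq)
            q=qn
        print("q",q.round(2));p,R=np.array(pt),Rt
E
python3 - <<'E'
from pk import *
w=[(*pickp(JAR,.13),.95)]
full=w+[(*pickp(JAR),.95)];P,R=pickp(JAR);full+=[(P+[0,0,.14],R,0),(*placep(up=.1),0),(*placep(),0)]
chk(full);plan(w)
E
```

```text
q [-0.28  0.49  2.32  1.23  0.95 -1.16]
q [-0.03  0.7   2.32  1.62  0.86 -1.41]
q [-0.03  0.37  2.26  1.3   0.9  -0.91]
q [ 0.41  0.69  1.68 -0.59  1.28  0.92]
q [ 0.41  0.83  1.7  -0.62  1.14  1.03]
t 10.7 pos [ 0.604  -0.0086  0.2026] w 0.7 F [ 3.2 -0.9  6.2]
0.95 2.39 -2.8 0.5 -0.5 7.2 -0.2; 0.95 2.32 -2.79 0.77 -0.5 7.2 -0.2; 0.95 2.22 -2.79 1.03 -0.5 7.2 -0.2; 0.95 2.08 -2.8 1.28 -0.5 7.1 -0.2; 0.95 1.92 -2.8 1.5 -0.5 7.2 -0.3; 0.95 1.73 -2.81 1.71 -0.5 7.1 -0.2; 0.95 1.52 -2.82 1.88 -0.4 7.2 -0.3
end [0.4419 0.1932 0.1797] [ 0.982 -0.19   0.   ] [ 0.146  0.752 -0.643]
```

Emit:
{"op": "play_rows", "data": {"increments": "0.95 2.39 -2.8 0.5 -0.5 7.2 -0.2; 0.95 2.32 -2.79 0.77 -0.5 7.2 -0.2; 0.95 2.22 -2.79 1.03 -0.5 7.2 -0.2; 0.95 2.08 -2.8 1.28 -0.5 7.1 -0.2; 0.95 1.92 -2.8 1.5 -0.5 7.2 -0.3; 0.95 1.73 -2.81 1.71 -0.5 7.1 -0.2; 0.95 1.52 -2.82 1.88 -0.4 7.2 -0.3; 0.95 0 0 0 0 0 0"}}

```text
time: 11.5
ee_pos: [0.4378, 0.1909, 0.173]
tcp_rot: [[0.133, 0.982, 0.132], [0.64, -0.187, 0.745], [0.756, -0.014, -0.654]]
wrist_force: [0.3, -0.3, -0.6]
width: 0.954
```

Run:
```python
from pk import *
p=r.get_image("wrist");save(p,"g_w.png",1.5)
p2=r.get_image("side")
for n,pp in(("wrist",p),("side",p2)):
    P=cloud(pp)
    q=P[(np.hypot(P[...,0]-.46,P[...,1]-.2865)<.05)&(P[...,2]>.02)]
    t=q[(q[:,2]>.138)&(q[:,2]<.15)]; b=q[(q[:,2]>.02)&(q[:,2]<.11)]
    print(n,len(t),len(b),q[:,2].max())
    if len(b)>20:
        f=least_squares(lambda x:np.hypot(b[:,0]-x[0],b[:,1]-x[1])-.029,[.46,.2865],loss="soft_l1",f_scale=.002);print(" body",f.x.round(4))
    if len(t)>20:
        c,s=cv2.minEnclosingCircle((t[:,:2]*1000).astype(np.float32));print(" lid",c,s,t.mean(0))
    print([(d["point"],d["conf"]) for d in r.pinpoint(pp,"jar")][:1],[(d["point"],d["conf"]) for d in r.pinpoint(pp,"jar_lid")][:1])
plan([(*pickp(JAR,.13),.95)])
```

```text
wrist 3188 2302 0.1437028712719161
 body [0.4609 0.2858]
 lid (460.56500244140625, 285.3974304199219) 26.160919189453125 [0.46041025 0.28335056 0.14178139]
[] [([0.4596, 0.2866, 0.1475], 0.74)]
side 20 334 0.1406846674018976
 body [0.4595 0.2855]
[([0.4627, 0.2806, -0.0028], 0.89)] [([0.4605, 0.2879, 0.1473], 0.58)]
t 11.8 pos [0.4428 0.1891 0.1746] w 0.949 F [-0.1  0.5 -0.5]
0.95 0.65 -0.17 -0.04 -0.5 1.2 -0.2
end [0.4419 0.1933 0.1797] [ 0.981 -0.192 -0.   ] [ 0.147  0.752 -0.642]
```

View pics/g_w.png

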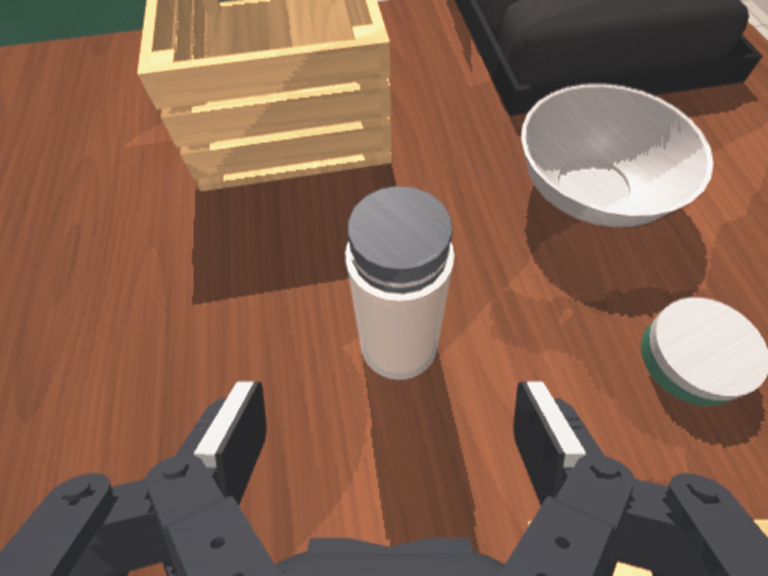

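The jar (wrist px 400,280) stands upright and centred between the open jaws, with size and height as listed; refined position is (0.4606, 0.2856). Approaching.

Run:
```python
from pk import *
J=(.4606,.2856)
plan([(*pickp(J,.13),.95),(*pickp(J,.0),.95,3.5),])
```

```text
t 11.8 pos [0.4428 0.1891 0.1746] w 0.949 F [-0.1  0.5 -0.5]
0.95 0.6 -0.1 -0.1 -0.5 1.2 -0.2; 0.95 0 0 3.25 0 0 0; 0.95 0 0 3.25 0 0 0; 0.95 -0.01 0 3.25 0 0 0; 0.95 0 0 3.25 0 0 0
end [0.4615 0.2901 0.0962] [ 0.981 -0.192 -0.   ] [ 0.147  0.752 -0.642]
```

Emit:
{"op": "play_rows", "data": {"increments": "0.95 0.6 -0.1 -0.1 -0.5 1.2 -0.2; 0.95 0 0 3 0 0 0; 0.95 0 0 2 0 0 0; 0.95 0 0 0 0 0 0; 0.95 0 0 0 0 0 0"}}

```text
time: 12.3
ee_pos: [0.4484, 0.2306, 0.1477]
tcp_rot: [[0.124, 0.982, 0.145], [0.629, -0.191, 0.754], [0.767, -0.002, -0.641]]
wrist_force: [0.1, -0.3, -0.3]
width: 0.951
```

Run:
```python
from pk import *
J=(.4606,.2856)
plan([(*pickp(J,.0),.95,3.5),])
```

```text
t 12.3 pos [0.4484 0.2306 0.1477] w 0.951 F [ 0.1 -0.3 -0.3]
0.95 -0.02 0.05 2.66 0 0 0; 0.95 -0.01 0.05 2.66 0 -0.1 0; 0.95 -0.01 0.05 2.66 -0.1 0 -0.1
end [0.4614 0.2902 0.0962] [ 0.982 -0.191  0.001] [ 0.147  0.752 -0.642]
```

Emit:
{"op": "play_rows", "data": {"increments": "0.95 0 0.05 2.6 0 0 0; 0.95 0 0.05 2.6 0 0 0; 0.95 0 0.05 2.2 0 0 0; 0.95 0 0 0.5 0 0 0; 0.95 0 0 0 0 0 0; 0.95 0 0 0 0 0 0"}}

```text
time: 12.9
ee_pos: [0.4619, 0.289, 0.0975]
tcp_rot: [[0.124, 0.981, 0.147], [0.629, -0.192, 0.753], [0.767, -0.001, -0.641]]
wrist_force: [0.4, -0.7, -0.1]
width: 0.949
```

Run:
```python
from pk import *
p=r.get_image("wrist");save(p,"i_w.png",1.5);p=r.get_image("side");save(p,"i_s.png",5,(190,110,320,230))
plan([(*pickp((.4606,.2856),.0),.95,3.5),])
```

```text
t 13.0 pos [0.4621 0.2889 0.0975] w 0.95 F [ 0.3 -0.2 -0.2]
0.95 -0.03 -0.09 0.17 0.1 -0.1 -0.1
end [0.4614 0.2901 0.0961] [ 0.982 -0.19  -0.001] [ 0.146  0.752 -0.643]
```

View pics/i_w.png

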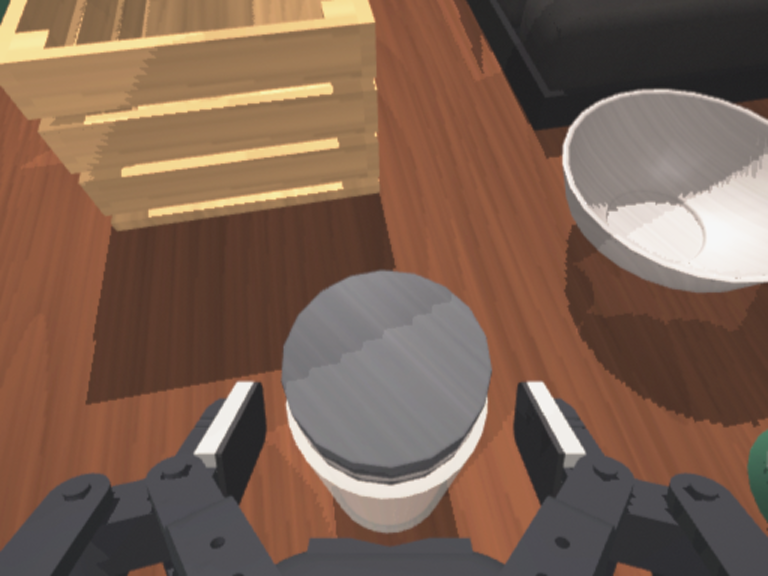

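View pics/i_s.png

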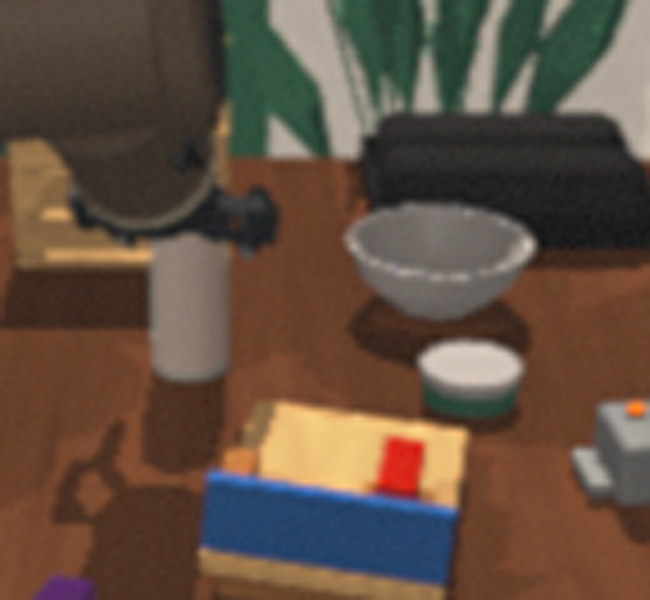

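The jar is centred between the pads (lid px 387, pads at 250 and 530). Gripping.

Emit:
{"op": "play_rows", "data": {"increments": "0.4 0 0 0 0 0 0; 0.4 0 0 0 0 0 0; 0.4 0 0 0 0 0 0; 0.4 0 0 0 0 0 0; 0.4 0 0 0 0 0 0; 0.4 0 0 0 0 0 0"}}

```text
time: 13.6
ee_pos: [0.462, 0.2896, 0.0975]
tcp_rot: [[0.124, 0.981, 0.147], [0.628, -0.192, 0.754], [0.768, -0.001, -0.64]]
wrist_force: [-2.3, -4.4, 10.6]
width: 0.662
```

Emit:
{"op": "play_rows", "data": {"increments": "0.4 0.75 0 -0.65 0 0 0; 0.4 2 0 -1.7 0 0 0; 0.4 3 0 -2.5 0 0 0; 0.4 3 0 -2.5 0 0 0; 0.4 0 0 0 0 0 0; 0.4 0 0 0 0 0 0"}}

```text
time: 14.2
ee_pos: [0.4621, 0.289, 0.2114]
tcp_rot: [[0.123, 0.981, 0.148], [0.63, -0.192, 0.753], [0.767, 0.001, -0.642]]
wrist_force: [-0.1, 0.1, -4.5]
width: 0.657
```

Run:
```python
from pk import *
p=r.get_image("side");save(p,"j_s.png",5,(190,90,320,210))
P=cloud(p);q=P[(np.hypot(P[...,0]-.46,P[...,1]-.2865)<.06)&(P[...,2]>.03)]
print("jar zmin..",np.percentile(q[:,2],[0.5,2,50]))
w=[(*placep(up=.11),.4)]
chk(w+[(*placep(),.4)]);plan(w)
```

```text
jar zmin.. [0.11205551 0.11418367 0.18040704]
q [ 0.41  0.68  1.67 -0.58  1.29  0.91]
q [ 0.41  0.83  1.7  -0.62  1.14  1.03]
t 14.25 pos [0.4616 0.289  0.2105] w 0.666 F [ 0.3 -0.5 -5.3]
0.4 -1.23 1.03 -0.98 0 -6.9 0; 0.4 -1.34 1.03 -0.83 0 -6.9 0; 0.4 -1.43 1.03 -0.66 0 -6.9 0; 0.4 -1.5 1.03 -0.48 0 -6.9 0; 0.4 -1.55 1.03 -0.3 0 -6.9 0; 0.4 -1.57 1.04 -0.11 0 -6.9 0; 0.4 -1.57 1.03 0.08 0 -7 0; 0.4 -1.55 1.04 0.27 0 -6.9 0
0.4 -1.51 1.03 0.45 0 -7 0; 0.4 -1.45 1.04 0.63 0 -6.9 0; 0.4 -1.36 1.03 0.8 0 -7 0; 0.4 -1.25 1.04 0.96 -0.1 -6.9 0; 0.4 -1.12 1.03 1.1 0 -7 0
end [0.5548 0.0663 0.1696] [ 0.982 -0.191  0.   ] [-0.123 -0.631 -0.766]
```

View pics/j_s.png

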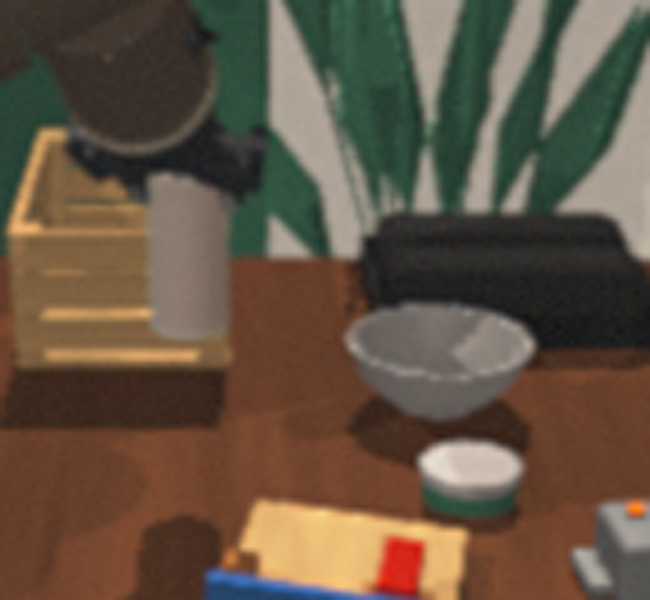

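Emit:
{"op": "play_rows", "data": {"increments": "0.4 -1.23 1.03 -0.98 0 -6.9 0; 0.4 -1.34 1.03 -0.83 0 -6.9 0; 0.4 -1.43 1.03 -0.66 0 -6.9 0; 0.4 -1.5 1.03 -0.48 0 -6.9 0; 0.4 -1.55 1.03 -0.3 0 -6.9 0; 0.4 -1.57 1.04 -0.11 0 -6.9 0; 0.4 -1.57 1.03 0.08 0 -7 0; 0.4 -1.55 1.04 0.27 0 -6.9 0"}}

```text
time: 15.05
ee_pos: [0.5172, 0.1542, 0.1827]
tcp_rot: [[0.189, 0.982, -0.022], [0.979, -0.19, -0.079], [-0.081, -0.006, -0.997]]
wrist_force: [-1.6, 0.6, -5.0]
width: 0.659
```

Emit:
{"op": "play_rows", "data": {"increments": "0.4 -1.51 1.03 0.45 0 -7 0; 0.4 -1.45 1.04 0.63 0 -6.9 0; 0.4 -1.36 1.03 0.8 0 -7 0; 0.4 -1.25 1.04 0.96 0 -6.9 0; 0.4 -1.12 1.03 1.1 0 -7 0; 0.4 0 0 0 0 0 0; 0.4 0 0 0 0 0 0"}}

```text
time: 15.75
ee_pos: [0.5523, 0.0702, 0.1649]
tcp_rot: [[0.142, 0.982, -0.127], [0.764, -0.19, -0.617], [-0.63, -0.009, -0.777]]
wrist_force: [-0.1, 0.8, -4.2]
width: 0.659
```

```bash
cat > jarfit.py <<'E'
from pk import *
def jarfit(names=("scene","side","wrist"),tag="k"):
    o=r.get_obs()
    for n in names:
        p=r.get_image(n);save(p,f"{tag}_{n}.png",1.5)
        P=cloud(p);hsv=cv2.cvtColor(p["img"],cv2.COLOR_RGB2HSV)
        d=P-C0;u=d@cx;v=d@cy;z=P[...,2]
        g0=(np.array(o["ee_pos"])-C0);zc=g0[2] if g0[2]>.1 else .064
        m=(np.abs(u)<.045)&(v>-.079)&(v<.12)&(z>zc-.015)&(z<zc+.04)&(hsv[...,1]<60)&(hsv[...,2]>70)
        q=np.stack([u[m],v[m],z[m]],1)
        if len(q)<50: print(n,len(q));continue
        b=q[(q[:,1]<.045)]
        def f(x): # axis through (x0,0,x1), slopes x2,x3
            return np.hypot(b[:,0]-x[0]-x[2]*b[:,1],b[:,2]-x[1]-x[3]*b[:,1])-.029
        s=least_squares(f,[0,zc,0,0],loss="soft_l1",f_scale=.002)
        print(n,len(q),"x,z at y=0",s.x[:2].round(4),"slopes",s.x[2:].round(3),"y range",np.percentile(q[:,1],[.5,2,98,99.5]).round(3))
E
python3 - <<'E'
from jarfit import *
jarfit()
plan([(*placep(up=.03),.4,3),(*placep(up=.01),.4,1)])
E
```

```text
scene 347 x,z at y=0 [-0.0073  0.1664] slopes [0.012 0.018] y range [-0.063 -0.06   0.078  0.081]
side 636 x,z at y=0 [-0.0067  0.166 ] slopes [0.004 0.069] y range [-0.069 -0.068  0.068  0.073]
wrist 8290 x,z at y=0 [-0.0054  0.1692] slopes [0.007 0.02 ] y range [-0.056 -0.037  0.079  0.079]
t 15.9 pos [0.5532 0.0698 0.1676] w 0.661 F [ 0.6  0.4 -4.6]
0.4 1.55 0.09 2.09 -0.1 -0.4 0; 0.4 1.57 0.08 2.07 -0.1 -0.3 0.1; 0.4 1.58 0.07 2.07 0 -0.4 0; 0.4 0.64 0 0.77 0 0 0; 0.4 0.64 0 0.76 0 0 0
end [0.5548 0.0663 0.0696] [ 0.982 -0.19  -0.001] [-0.123 -0.632 -0.766]
```

View pics/k_scene.png

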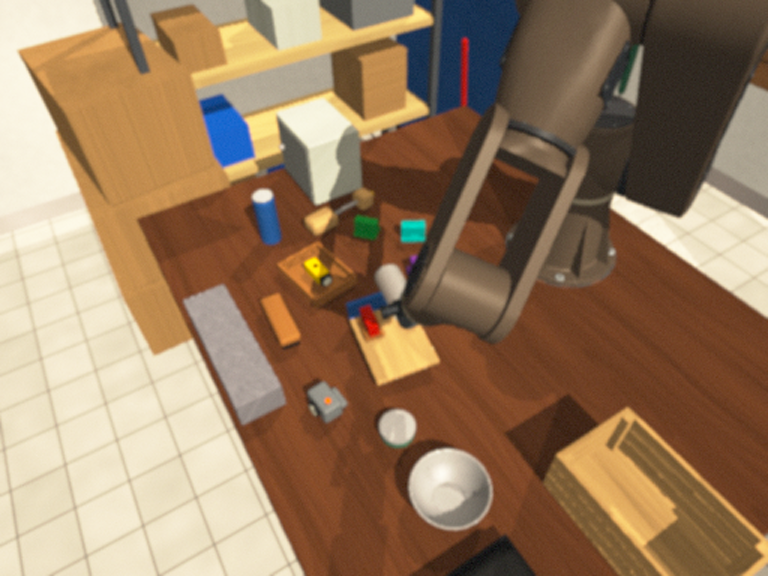

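View pics/k_wrist.png

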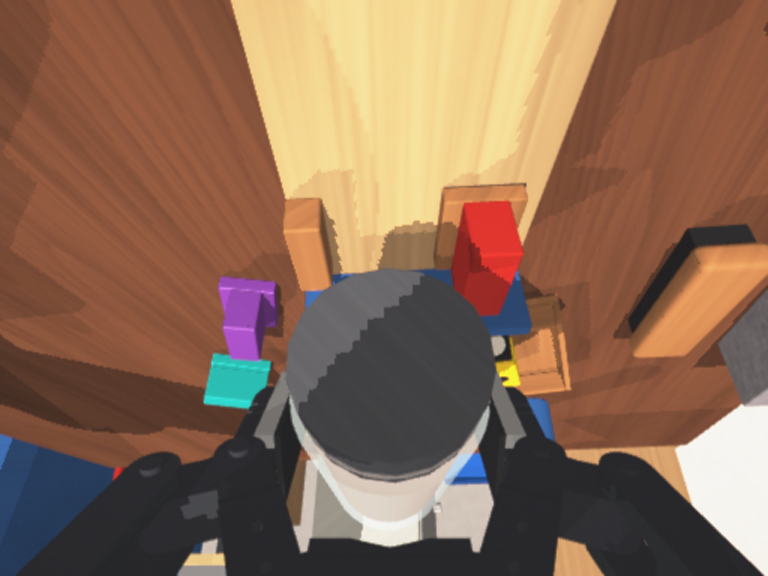

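View pics/k_side.png

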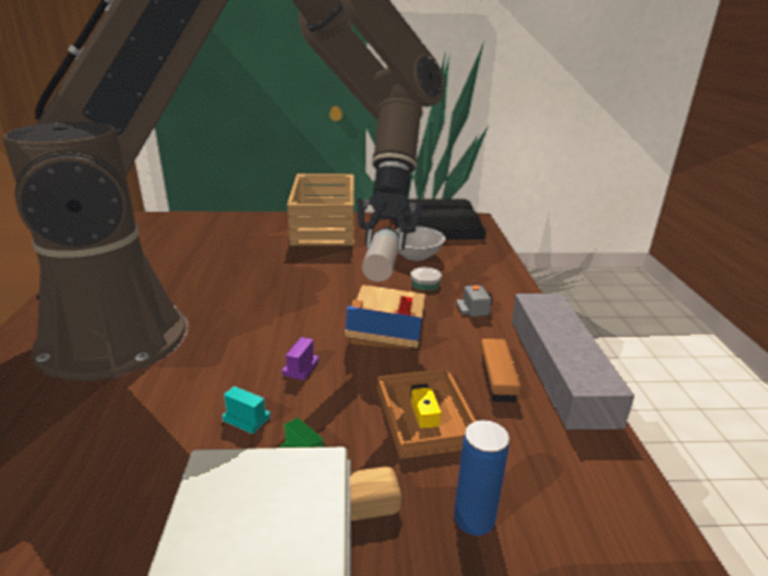

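The jar is level over the cradle (lid end at cradle y ≈ 79 mm, slope ≈ 0.02), and the chock and stop are clear on both sides. Lowering.

Emit:
{"op": "play_rows", "data": {"increments": "0.4 1.5 0.09 2.09 -0.1 -0.4 0; 0.4 1.55 0.08 2.07 -0.1 -0.4 0; 0.4 1.55 0.07 2.07 0 -0.4 0; 0.4 0.5 0 0.6 0 0 0; 0.4 0 0 0 0 0 0; 0.4 0 0 0 0 0 0"}}

```text
time: 16.5
ee_pos: [0.5554, 0.0653, 0.0835]
tcp_rot: [[0.144, 0.982, -0.122], [0.75, -0.189, -0.634], [-0.646, -0.0, -0.763]]
wrist_force: [0.5, 0.5, -3.9]
width: 0.662
```

Run:
```python
from jarfit import *
jarfit(("side","wrist"),"l")
plan([(*placep(up=.003),.4,1)])
```

```text
side 272 x,z at y=0 [-0.002   0.0856] slopes [-0.042  0.267] y range [-0.073 -0.072  0.064  0.069]
wrist 2664 x,z at y=0 [-0.003   0.0842] slopes [ 0.003 -0.003] y range [0.037 0.04  0.075 0.075]
t 16.6 pos [0.5556 0.0655 0.0836] w 0.657 F [ 0.3 -1.2 -3.3]
0.4 0.47 -0.03 0.52 0 0.1 0; 0.4 0.47 -0.03 0.52 0.1 0.1 0; 0.4 0.47 -0.04 0.53 0 0 0.1
end [0.5548 0.0663 0.0625] [ 0.982 -0.191  0.   ] [-0.123 -0.631 -0.766]
```

View pics/l_wrist.png

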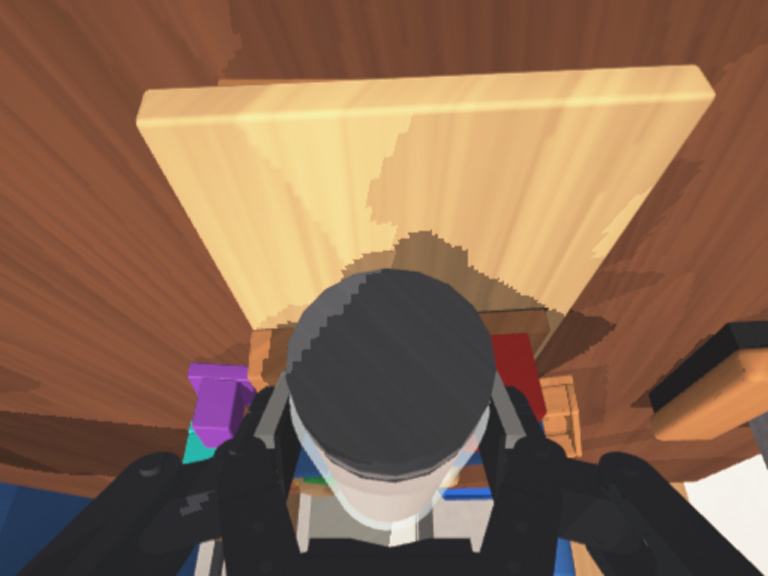

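Emit:
{"op": "play_rows", "data": {"increments": "0.4 0.45 0 0.54 0 0.1 0; 0.4 0.38 0 0.46 0 0.1 0; 0.4 0.19 0 0.23 0 0 0; 0.4 0.06 0 0.08 0 0 0; 0.4 0 0 0 0 0 0; 0.4 0 0 0 0 0 0"}}

```text
time: 17.2
ee_pos: [0.5549, 0.065, 0.0652]
tcp_rot: [[0.143, 0.982, -0.122], [0.751, -0.189, -0.632], [-0.644, -0.001, -0.765]]
wrist_force: [-0.1, 1.0, -5.0]
width: 0.66
```

Emit:
{"op": "play_rows", "data": {"increments": "0.4 0.06 0 0.08 0 0 0; 0.4 0 0 0 0 0 0; 0.4 0 0 0 0 0 0"}}

```text
time: 17.5
ee_pos: [0.5549, 0.0649, 0.0643]
tcp_rot: [[0.143, 0.982, -0.122], [0.751, -0.189, -0.632], [-0.644, -0.001, -0.765]]
wrist_force: [1.1, 0.3, -3.3]
width: 0.66
```

Emit:
{"op": "play_rows", "data": {"increments": "0.4 0.06 0 0.08 0 0 0; 0.4 0 0 0 0 0 0; 0.4 0 0 0 0 0 0"}}

```text
time: 17.8
ee_pos: [0.5549, 0.0648, 0.0632]
tcp_rot: [[0.143, 0.982, -0.122], [0.751, -0.189, -0.632], [-0.644, -0.001, -0.765]]
wrist_force: [-0.6, -0.9, -4.5]
width: 0.663
```

Emit:
{"op": "play_rows", "data": {"increments": "0.4 0.06 0 0.08 0 0 0; 0.4 0 0 0 0 0 0; 0.4 0 0 0 0 0 0"}}

```text
time: 18.1
ee_pos: [0.5548, 0.0648, 0.0622]
tcp_rot: [[0.143, 0.982, -0.122], [0.751, -0.189, -0.632], [-0.644, -0.001, -0.765]]
wrist_force: [0.2, -0.7, -4.1]
width: 0.658
```

Emit:
{"op": "play_rows", "data": {"increments": "0.4 0.06 0 0.08 0 0 0; 0.4 0 0 0 0 0 0; 0.4 0 0 0 0 0 0"}}

```text
time: 18.4
ee_pos: [0.5549, 0.0648, 0.0613]
tcp_rot: [[0.143, 0.982, -0.122], [0.751, -0.189, -0.632], [-0.644, -0.001, -0.765]]
wrist_force: [-0.3, -0.3, -2.8]
width: 0.656
```

Emit:
{"op": "play_rows", "data": {"increments": "0.4 0.06 0 0.08 0 0 0; 0.4 0 0 0 0 0 0; 0.4 0 0 0 0 0 0"}}

```text
time: 18.7
ee_pos: [0.555, 0.0648, 0.0611]
tcp_rot: [[0.144, 0.982, -0.122], [0.751, -0.189, -0.633], [-0.644, -0.001, -0.765]]
wrist_force: [-1.9, 3.2, 10.0]
width: 0.662
```

Run:
```python
from jarfit import *
o=r.get_obs();print(o["wrist_force"],o["torque"],o["ee_pos"])
jarfit(("side","wrist"),"n")
p=r.get_image("side");save(p,"n_s.png",6,(210,140,310,240))
```

```text
[-1.89610747  3.18576961 10.04344455] [-0.02822931  0.43030331 -0.24037017] [0.55496116 0.06478718 0.0611419 ]
side 459 x,z at y=0 [-0.0032  0.0618] slopes [0.006 0.026] y range [-0.072 -0.071  0.063  0.067]
wrist 5611 x,z at y=0 [-0.0025  0.0641] slopes [ 0.001 -0.003] y range [-0.063 -0.048  0.073  0.074]
```

View pics/n_s.png

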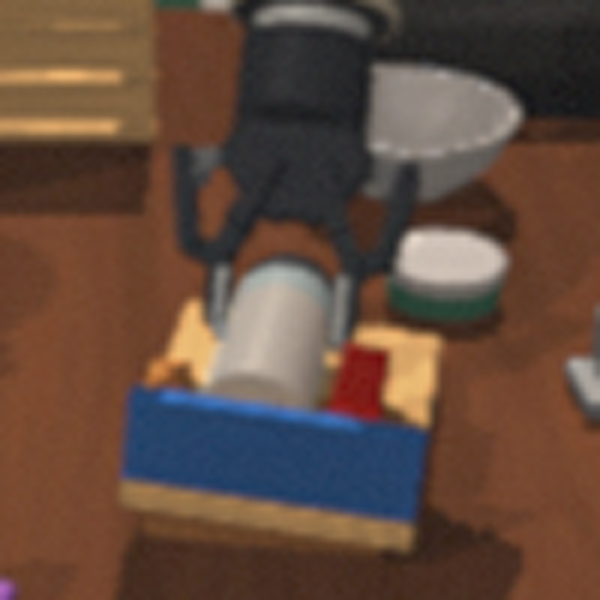

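View pics/n_wrist.png

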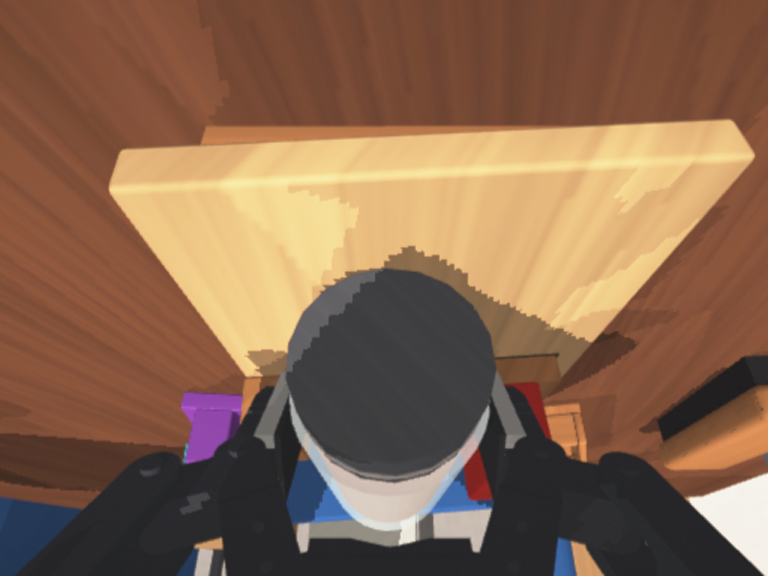

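Contact is felt with the jar axis at about 0.064 m, lying level on the deck and centred. Easing off slightly and opening.

Emit:
{"op": "play_rows", "data": {"increments": "0.4 -0.03 0 -0.04 0 0 0; 0.4 0 0 0 0 0 0; 0.75 0 0 0 0 0 0; 0.85 0 0 0 0 0 0; 0.9 0 0 0 0 0 0; 0.9 0 0 0 0 0 0; 0.9 0 0 0 0 0 0"}}

```text
time: 19.55
ee_pos: [0.5548, 0.0647, 0.0607]
tcp_rot: [[0.143, 0.982, -0.123], [0.751, -0.189, -0.632], [-0.644, -0.001, -0.765]]
wrist_force: [-0.1, 0.1, -0.4]
width: 0.897
```

Run:
```python
from jarfit import *
jarfit(("side","wrist"),"o")
print(r.get_obs()["wrist_force"])
```

```text
side 431 x,z at y=0 [0.0007 0.0613] slopes [0.01  0.026] y range [-0.072 -0.071  0.065  0.068]
wrist 5504 x,z at y=0 [0.0018 0.0639] slopes [0.029 0.   ] y range [-0.063 -0.048  0.074  0.074]
[-0.15228164 -0.46967533 -0.81430981]
```

View pics/o_wrist.png

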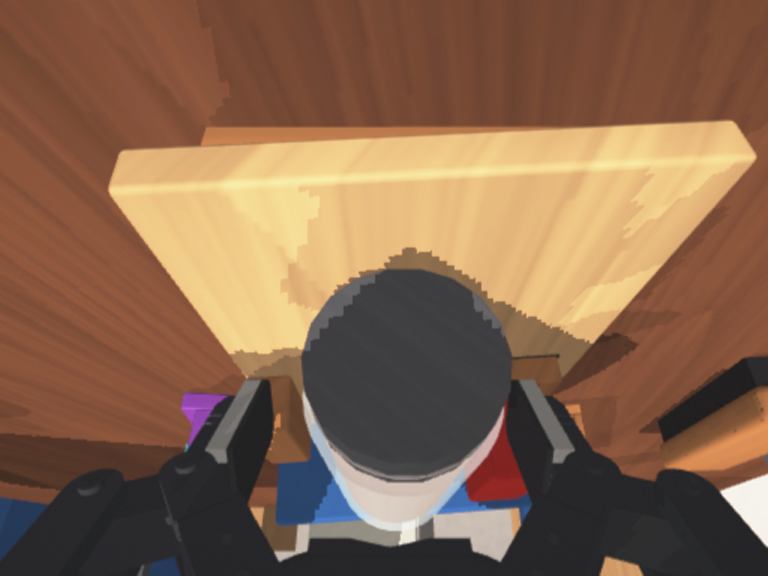

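Emit:
{"op": "play_rows", "data": {"increments": "1 0 0.3 0 0 0 0; 1 0 0.1 0 0 0 0; 1 0 0 0 0 0 0; 1 0 0 -1 0 0 0; 1 0 0 -2 0 0 0; 1 0 0 -3 0 0 0; 1 0 0 -4 0 0 0; 1 0 0 -4 0 0 0"}}

```text
time: 20.45
ee_pos: [0.5757, 0.1537, 0.1694]
tcp_rot: [[0.143, 0.982, -0.123], [0.752, -0.189, -0.632], [-0.644, -0.002, -0.765]]
wrist_force: [0.4, 0.3, 0.3]
width: 0.999
```

Run:
```python
from jarfit import *
jarfit(("side","wrist","scene"),"q")
p=r.get_image("wrist");P=cloud(p);hsv=cv2.cvtColor(p["img"],cv2.COLOR_RGB2HSV);H,S,V=[hsv[...,i].astype(int) for i in range(3)]
q=P[((H<5)|(H>175))&(S>170)&(V>60)&(P[...,2]>.05)]
if len(q)>30:
    zt=np.percentile(q[:,2],90);t=q[q[:,2]>zt-.009];c=cv2.minAreaRect((t[:,:2]*1000).astype(np.float32));print(zt,c)
o=log();print(o["ee_pos"],o["time"],o["wrist_force"])
```

```text
side 6
wrist 0
scene 0
0.08017074693183021 ((592.658447265625, -4.685874938964844), (60.65382385253906, 25.07711410522461), 78.60618591308594)
[0.57610635 0.15340712 0.16855907] 20.65 [-0.45530816 -0.20846757 -1.32484424]
```

View pics/q_wrist.png

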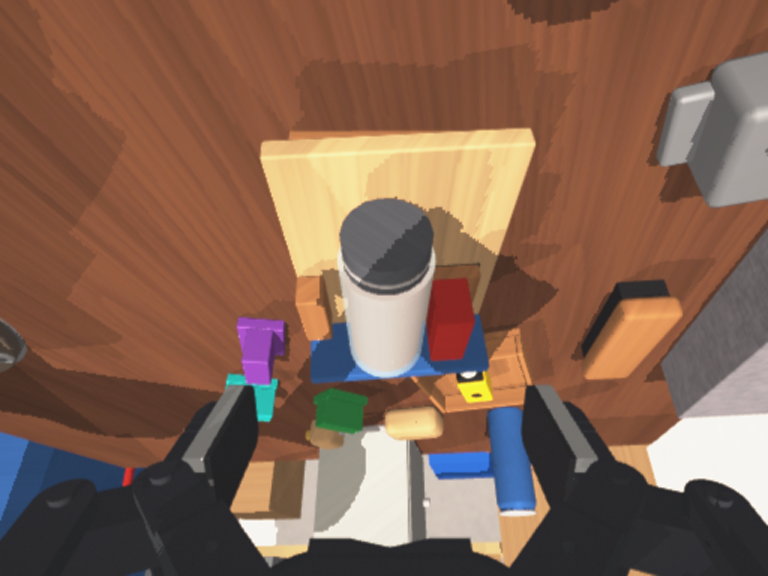

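View pics/q_side.png

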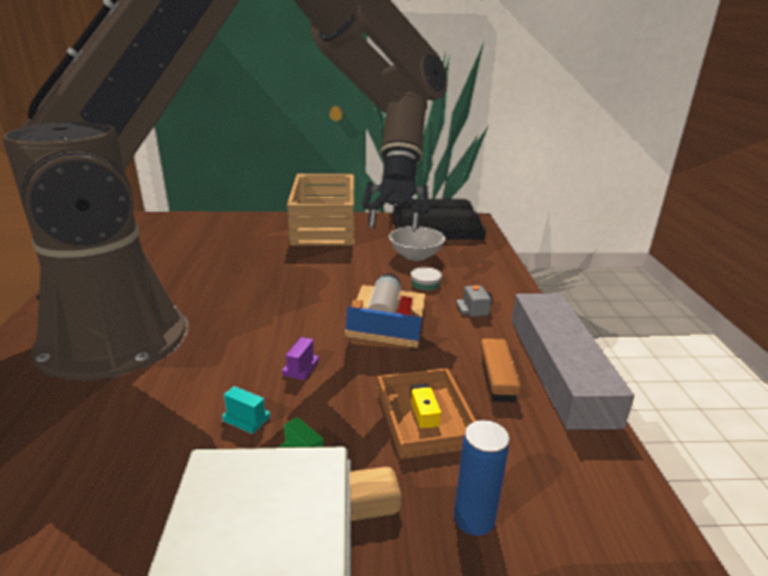

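```bash
sed -i 's/zc=g0\[2\] if.*/zc=.064/' jarfit.py
python3 - <<'E'
from jarfit import *
jarfit(("side","wrist","scene"),"s");jarfit(("wrist",),"t")
p=r.get_image("wrist")
for t in("chock","jar","jar_center","light_center","tin","bowl","headlamp","brush"):
    print(t,[(np.round(d["point"],3).tolist(),round(d["conf"],2)) for d in r.pinpoint(p,t)][:2])
print(r.get_obs()["time"])
E
```

```text
side 381 x,z at y=0 [0.0003 0.061 ] slopes [0.001 0.014] y range [-0.071 -0.071  0.067  0.07 ]
wrist 5232 x,z at y=0 [0.0014 0.0639] slopes [ 0.006 -0.001] y range [-0.065 -0.059  0.074  0.074]
scene 421 x,z at y=0 [-0.      0.0631] slopes [0.009 0.003] y range [-0.068 -0.065  0.075  0.076]
wrist 5280 x,z at y=0 [0.0014 0.0639] slopes [ 0.005 -0.001] y range [-0.065 -0.058  0.074  0.074]
chock [([0.415, -0.333, -0.002], 0.91), ([0.388, -0.114, -0.001], 0.68)]
jar [([0.541, -0.032, 0.063], 0.93), ([0.757, -0.152, 0.003], 0.72)]
jar_center []
light_center [([0.609, -0.246, 0.022], 0.77)]
tin [([0.496, 0.006, 0.064], 0.54)]
bowl []
headlamp [([0.766, 0.109, -0.005], 0.83)]
brush [([0.758, -0.149, -0.002], 0.7)]
21.3
```

Run:
```python
from workcell import r
print(r.close_job(),r.get_obs()["time"])
```

```text
the job is handed in; nothing more can be done
the job is handed in; nothing more can be done
```

I did all three steps in order and handed the job in at about 21 s. It reported no verdict.

1. **Light:** the yellow bike light lies released in the tray. The last check put its centre at about (0.609, -0.246, 0.022) m, near the tray's middle.
2. **Chock:** the red-ridged chock stands released on the rubber patch, within a few mm of its centre and square to the cradle. The dark patch no longer shows in the wrist picture.
3. **Jar:** I gripped it upright, turned it over in the air and lowered it until it touched. When released, it rolled about 4 mm and came to rest against the chock.

In the last wrist pictures, with the arm clear of everything, the jar's centre was at about cradle x +1 mm, y +3 mm, z 64 mm. Its axis was within about 0.01 rad of cradle y and its lid faced the open end. A second wrist picture later gave the same values, so it was lying still.

**Checks that disagreed:**
- The side camera put the jar's axis at 61 mm, where the wrist camera gave 64 and the scene camera 63; all three are within limits.
- The last chock fit was about 3 mm off in y from the one just after release, because the jar hid part of the ridge.
- The network found only the look-alike chocks in the last picture, so the chock's position rests on my own depth measurement.
- For the bystanders, the headlamp and brush were found where they started. The network did not find the bowl and gave a wrong place for the tin. I saw both in the pictures and the arm touched neither. I did not measure the stretcher or the spray can at the end.

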